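Load the round block, coaster and pressing pad on the press bed

ROBOT

A 6-joint arm with a two-finger parallel gripper is mounted at the origin on the work surface. World frame = base frame: x ahead of the robot, y to its left, z up, the work surface at z = 0. Lengths are in m, angles in rad, forces in N, time in s.
With the tool pointing down it reaches from about 0.375 to 0.975 m from the base axis. Payload 3.8 kg.
Tool frame: the origin (TCP) lies at the very end of the fingers, on their centre line; the grasp point (between the pads) lies 19 mm behind it (ctrl.hold_point_z is the z of the grasp point in the tool frame, in m); z points along the fingers, y is the line along which they close (so a half turn about z gives the same grasp; the last joint's range is limited). The gripper opens to 85 mm and grips with 20 to 120 N. Pads are 22 mm wide; open, the fingers measure 114 mm over their backs; the gripper's body (76 mm by 85 mm) begins 54 mm behind the grasp point. The pads swing forward as they close: fully open they stand 13 mm farther back than shut.
Start: joints at [1.276, 0.264, 1.604, -0, 1.274, -0.037], TCP at [0.172, 0.653, 0.199] pointing down, gripper open.
Joint ranges: [-2.63, 2.63], [-0.94, 2.18], [0.31, 2.57], [-1.31, 4.45], [0, 2.66], [-2.55, 2.55]. Speed limits (rad/s): [2.57, 2.57, 3.14, 3.14, 3.14, 3.14].

INTERFACE

Orientations are given as a unit quaternion [x, y, z, w].
In Python, from bench import ctrl gives the robot as it stands. The module is installed in compiled form; this text tells all that it offers.
- The arm moves only by the tool move_arm, never from a script. Its argument "increments" is a list of rows, each an object of numbers: "hand": the finger opening in mm, from 0 to 85.4; "x", "y", "z": the shift along the world's x, y, z in mm; "ax", "ay", "az": the turn, a rotation vector about the world's x, y, z in degrees. A call has 1 to 8 rows; each row shifts and turns the commanded pose from where the row before left it; what a row does not reach is not made up. A row lasts 1/10 s, in which the tool goes at most 50 mm and 8.59 degrees, less where a joint would pass 70% of its speed; a pose out of reach is approached as far as the arm can. A call is refused whole if a number of a shift passes 50 or a number of a turn 8.59, either way. A call with a gripper value outside its range is refused whole. The fingers move at their own pace and stop on an object; "force" is the grip in N (left out, the last holds). Time passes only in rows, so rows that do not move let the fingers close. It gives the time, the measured TCP pose, the force, the opening and the grip force at its end, in the units of the state.
- ctrl.get_obs(): the state, without advancing time (a new reading comes with each control period).
- ctrl.grab_frame(name): name is "scene" or "side" or "wrist"; returns (picture, depth): 384x512x3 uint8, red, green, blue; 384x512 float32, m along the optical axis (not along the pixel's ray), 0 where there is no reading.
- ctrl.get_calibration(name): a dict with "fov_y" (degrees; the focal length in pixels is half the picture's height over the tangent of half this angle, whatever the lens; pixels are square), "cx", "cy" (the principal point, pixels), "R" (3x3) and "t" (3): a world point X has camera coordinates R X + t. Camera axes: x right, y down, z forward; pixel columns grow to the right and rows downward; lengths in m; the calibration is good to about 2 mm. A picture is of the moment at which its call begins: read the wrist's pose just before it. get_calibration takes no time and is no camera call; for the wrist camera it gives the pose at the moment of the call.
- ctrl.finish_job(): hands the job in; it is judged then, once.
The state is a dict: "clock": time; "joint_pos": joint angles; "dq": joint speeds; "joint_efforts": joint torques, N m; "tool_pos": TCP position; "ee_rot": TCP orientation; "wrist_force": force on the tool from outside, world axes, zero at the start; "torque": the same for the moment, N m; "grip_width": finger opening in m; "grasp_force": force on a finger pad.
Only numpy, scipy, OpenCV 4.12 (cv2) and the standard library are available. Lean on these libraries where they do the work, as an engineer would, in place of code of your own. Each camera call takes 0.05 s, during which the arm holds its last target. There are 200 camera calls.

TASK

Pull the bed of the small printing press out by its red bar until it reaches its stop. Then build the stack for one print on its round plate: the wooden printing block first, blue face up, then the white coaster blank on the block, then the green pressing pad, rubber side down, on the coaster, each one centred on what is under it. Lay the discs down gently, do not drop them; leave the bed out and the rest of the bench as it is.

Things in the scene. Friction and masses are not known exactly. Their poses are not given: they have to be found in the camera images.
- press: Dark steel press, fixed, yaw varies. +x: the way the bed goes in (away from the robot). Origin on the bench under the plate's centre when the bed is fully out. Base 220 wide, 20 high, x -70 to 230 mm. Posts at x 130, y +-95 mm carry a crossbeam (height 126 to 151 mm, T-handle to 185) with a round platen 80 mm across, underside 102 mm high, nearest edge at x = 90 mm.
- bed (a joint): Travel of the sliding bed in m: 0 = fully in under the platen, 0.13 = fully out at its stop. It starts 0 to 0.05. Drawing it out takes about 4 to 5 N against stiff runners and a weak return spring (at most 1 N); the runners hold the bed where it is left, and the stop is rigid.
- plate (a point): Centre of the top face of the bed's round aluminium plate: 120 mm across, flat, rimless, 40 mm above the bench, with a thin red circle 72 mm across round its middle. Moves with the bed; axes as the press. It lies on a grey tray 130 mm (x) by 150 mm (y), top 34 mm high. The stack goes here.
- bar (a point): Middle of the red pull bar at the front of the bed: 12 mm thick, 110 mm long along the press's y, 60 mm above the bench, 125 mm in front (-x) of the plate's centre, on two thin steel arms at its ends. Between bar and tray is an open gap of about 54 mm: closed fingers can go in from above and hook it. Moves with the bed.
- block: Round wooden printing block, 66 mm across, 22 mm thick, brown with a blue face on top with pale cut lines. Origin at the centre of its underside, z up. 50 to 100 g. Starts flat on the bench, blue face up, in one of three places which it swaps with the other two discs.
- coaster: Plain white round coaster blank, 66 mm across, 10 mm thick, both faces alike. Origin at the centre of its underside. 35 to 70 g. Starts flat on the bench.
- pad: Green-painted metal pressing pad, a disc 60 mm across and 24 mm thick whose lowest 4 mm are black rubber. Origin at the centre of its underside (rubber). 200 to 400 g. Starts flat on the bench, rubber down.
- bottle: Pale translucent bottle with white cap, 64 mm across, 190 mm high, on the near left; a bystander. Origin at the centre of its underside.
- tin: Orange ink can with black lid, 60 mm across, 55 mm high, near the robot; a bystander. Origin at the centre of its underside.
- tape: Yellow roll of tape lying flat, 92 mm across, 25 mm high; a bystander. Origin at the centre of its underside.
- knife: Ink spatula with dark wooden handle, 150 mm long, lying crosswise between robot and press, along its own x axis; a bystander. Origin at its middle, underside.
- brayer: Hand ink roller, black 100 mm roller 44 mm across with wooden handle, about 160 mm long, lying on the far right; a bystander.
There are look-alikes about, which are no part of the job. Of the things shaped like the block, the wooden one is meant.

How it is judged:
By the outcome, as a careful person would: the job done as asked, in the order asked, and still so for the second after the job is handed in, with the robot touching nothing.
It also fails if it takes over 72 s, if anything falls off the work surface, if the arm or the gripper's body presses on something with over 40 N, if the wrist force passes 120 N, or if a joint passes its speed limit or range.

## Working session

There is one attempt and no reset: what is moved stays moved. The work goes in short steps, Python scripts to look and compute and a tool call to move; the robot and the scene stay as the last step left them, time stands still between calls to the robot, and variables do not carry over. Pictures are saved under pics/ and viewed, at most 10 in all, crops included, and the job is handed in when it is done.

Besides the shell and the picture viewer there is one more tool, called by a JSON object that holds its "name" and its "arguments", one argument or row to a line. move_arm: Moves the arm, as the interface text tells. Its arguments: {"type":"object","properties":{"increments":{"type":"array"},"force":{"type":"number"}},"required":["increments"]}

```bash
mkdir -p pics
cat > h.py <<'E'
import numpy as np, cv2
from bench import ctrl
def grab(n):
    c=ctrl.get_calibration(n); im,d=ctrl.grab_frame(n); return im,d,c
def f(c,im): return im.shape[0]/2/np.tan(np.radians(c['fov_y'])/2)
def cloud(d,c):
    F=f(c,d); v,u=np.mgrid[:d.shape[0],:d.shape[1]]
    P=np.stack([(u-c['cx'])/F*d,(v-c['cy'])/F*d,d],-1)
    return (P-np.array(c['t']))@np.array(c['R'])
def ray(u,v,c,z,h=384):
    F=h/2/np.tan(np.radians(c['fov_y'])/2);R=np.array(c['R']);t=np.array(c['t'])
    o=-R.T@t; D=R.T@np.array([(u-c['cx'])/F,(v-c['cy'])/F,1]); return o+D*(z-o[2])/D[2]
def st():
    o=ctrl.get_obs(); print({k:np.round(o[k],4) for k in('clock','tool_pos','ee_rot','joint_pos','wrist_force','grip_width','grasp_force')})
E
python3 - <<'E'
from h import *
st()
a=[]
for n in('scene','side'):
    im,d,c=grab(n); np.savez(n+'.npz',im=im,d=d); a.append(im); print(n,c,d.min(),d.max())
    cv2.imwrite(f'pics/{n}0.png',im[...,::-1])
E
```

```text
{'clock': np.float64(0.0), 'tool_pos': array([0.1719, 0.6519, 0.1981]), 'ee_rot': array([ 1.285e-01,  9.917e-01, -1.100e-03, -2.000e-04]), 'joint_pos': array([ 1.2761,  0.2648,  1.6054,  0.    ,  1.2737, -0.0369]), 'wrist_force': array([ 0.1225, -0.7525,  0.0235]), 'grip_width': np.float64(0.0853), 'grasp_force': np.float64(0.0)}
scene {'fov_y': 51.581608739269335, 'cx': 261.8499443176392, 'cy': 184.19067176518516, 'R': array([[ 0.28588557,  0.95813896,  0.01546548],
       [ 0.73096787, -0.20761039, -0.65006454],
       [-0.61964137,  0.19714884, -0.7597216 ]]), 't': array([-0.189706  , -0.3406913 ,  1.34112635])} 0.0 2.9866686
side {'fov_y': 47.007181416163185, 'cx': 251.95813147496037, 'cy': 189.19887053583068, 'R': array([[ 0.91568548, -0.40189133,  0.00185948],
       [-0.2711511 , -0.62120349, -0.73524371],
       [ 0.29664319,  0.67274779, -0.67780029]]), 't': array([-0.45322854,  0.21075612,  1.16121513])} 0.0 3.3495257
```

View pics/scene0.png

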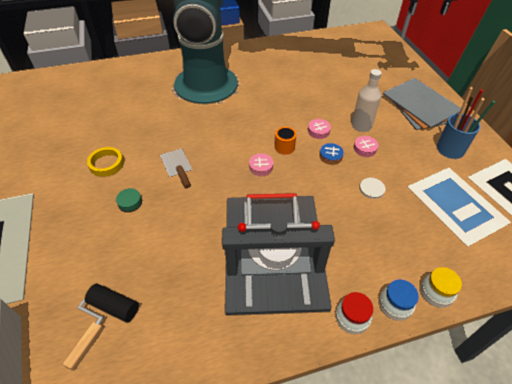

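View pics/side0.png

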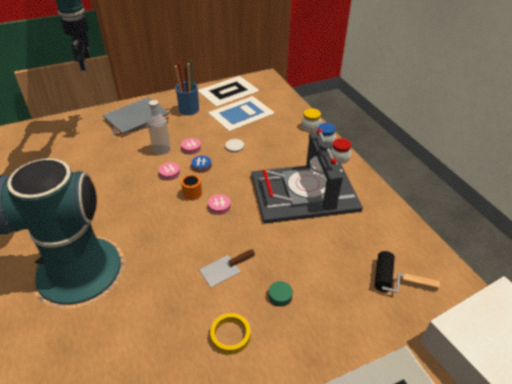

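The scene view shows the blue block at (331,153), the white coaster at (372,187), the green pad at (128,200), the red bar at (270,196), and three pink look-alikes at (319,128), (366,145) and (261,163). The side view shows the same layout, with the block at (201,163), coaster at (234,145), pad at (280,293) and bar at (267,183).

Run:
```python
from h import *
W={'scene':{'block':(331,152),'coaster':(372,187),'pad':(128,200),'bar':(270,196),'tin':(285,133),'pink1':(319,128),'pink2':(366,145),'pink3':(261,163),'tape':(105,150),'knife':(178,165)},
'side':{'block':(201,163),'coaster':(234,145),'pad':(280,293),'bar':(267,183),'tin':(191,181),'pink1':(169,171),'pink2':(190,145),'pink3':(219,203),'tape':(230,333),'knife':(230,265)}}
Z=dict(block=.022,coaster=.010,pad=.024,bar=.066,tin=.055,pink1=.022,pink2=.022,pink3=.022,tape=.02,knife=.01)
def msk(n,hsv):
    H,S,V=[hsv[...,i].astype(int) for i in range(3)]
    if n=='block': return (H>95)&(H<125)&(S>110)
    if n=='coaster': return (S<50)&(V>150)
    if n=='pad': return (H>60)&(H<95)&(S>90)
    if n=='bar': return ((H<6)|(H>174))&(S>150)&(V>80)
for cam in W:
    q=np.load(cam+'.npz');im,d=q['im'],q['d'];c=ctrl.get_calibration(cam);P=cloud(d,c);hsv=cv2.cvtColor(im,cv2.COLOR_RGB2HSV)
    for n,(u,v) in W[cam].items():
        m=msk(n,hsv)
        if m is None: print(cam,n,ray(u,v,c,Z[n])[:2].round(3),P[v,u].round(3));continue
        win=np.zeros_like(m);win[v-25:v+26,u-35:u+36]=1
        m=(m&win).astype(np.uint8)
        m=cv2.morphologyEx(m,cv2.MORPH_CLOSE,np.ones((5,5)))
        k,l,s,_=cv2.connectedComponentsWithStats(m);i=1+np.argmax(s[1:,4]);m=l==i
        pp=P[m&(d>0)]; pts=np.argwhere(m)[:,::-1]
        R=np.array([ray(a,b,c,Z[n]) for a,b in pts])
        zt=np.percentile(pp[:,2],90);top=pp[pp[:,2]>zt-.006]
        e=cv2.fitEllipse(max(cv2.findContours(m.astype(np.uint8),0,1)[0],key=len)) 
        print(cam,n,'n',m.sum(),'ell',ray(*e[0],c,Z[n])[:2].round(4),'ray rng mid',((R.min(0)+R.max(0))/2)[:2].round(4),'ext',np.ptp(R,0)[:2].round(3),'cloud med',np.median(top,0).round(4),
          'cloudmid',((np.percentile(top,2,0)+np.percentile(top,98,0))/2).round(4))
        if n=='bar':
            vv=np.linalg.svd(R[:,:2]-R[:,:2].mean(0))[2][0];print('bar dir deg',np.degrees(np.arctan2(vv[1],vv[0])),pts.min(0),pts.max(0))
    # base top cloud of press z~.02, for yaw
    x,y,z=P[...,0],P[...,1],P[...,2]
    m=(d>0)&(z>.012)&(z<.028)&(hsv[...,2]<90)&(x>.5)&(x<1.1)&(abs(y)<.3)
    k,l,s,_=cv2.connectedComponentsWithStats(m.astype(np.uint8));i=1+np.argmax(s[1:,4])
    print(cam,'base',cv2.minAreaRect(P[m][:,:2].astype(np.float32)), cv2.minAreaRect(P[l==i][:,:2].astype(np.float32)))
```

```text
scene block n 292 ell [0.4373 0.2694] ray rng mid [0.4367 0.2691] ext [0.062 0.063] cloud med [0.4347 0.2708 0.0192] cloudmid [0.4342 0.2706 0.0195]
scene coaster n 361 ell [0.5784 0.3263] ray rng mid [0.5782 0.3262] ext [0.064 0.062] cloud med [0.5769 0.3277 0.0071] cloudmid [0.576  0.3279 0.0072]
scene pad n 422 ell [ 0.4589 -0.2832] ray rng mid [ 0.4579 -0.2832] ext [0.071 0.056] cloud med [ 0.4516 -0.2856  0.0212] cloudmid [ 0.4493 -0.2847  0.0208]
scene bar n 199 ell [0.5743 0.0423] ray rng mid [0.5756 0.0477] ext [0.035 0.116] cloud med [0.5711 0.0459 0.062 ] cloudmid [0.5719 0.049  0.0619]
bar dir deg -104.34242990999758 [246 194] [296 198]
scene tin [0.365 0.155] [0.361 0.157 0.052]
scene pink1 [0.337 0.273] [0.332 0.275 0.018]
scene pink2 [0.44  0.374] [0.437 0.376 0.019]
scene pink3 [0.427 0.068] [0.425 0.068 0.02 ]
scene tape [ 0.26  -0.333] [ 0.259 -0.333  0.019]
scene knife [ 0.362 -0.148] [ 0.349 -0.148 -0.002]
scene base ((0.6886491179466248, 0.029649585485458374), (0.6081169843673706, 0.298076868057251), 75.52745056152344) ((0.7591490745544434, 0.002616100013256073), 
[... 512 characters left out ...]
]
side bar n 102 ell [0.5647 0.0425] ray rng mid [0.5658 0.0468] ext [0.035 0.115] cloud med [0.5646 0.0464 0.0666] cloudmid [0.5652 0.0489 0.066 ]
bar dir deg -104.23110518425504 [263 170] [272 196]
side tin [0.362 0.156] [0.362 0.156 0.055]
side pink1 [0.321 0.268] [0.321 0.268 0.022]
side pink2 [0.425 0.373] [0.426 0.377 0.019]
side pink3 [0.416 0.065] [0.415 0.061 0.026]
side tape [ 0.291 -0.339] [ 0.295 -0.329  0.001]
side knife [ 0.365 -0.153] [ 0.364 -0.156  0.015]
side base ((0.6783648729324341, 0.019873134791851044), (0.2236308753490448, 0.29909002780914307), 76.00813293457031) ((0.6762819290161133, 0.016504302620887756), (0.2150638997554779, 0.29853755235671997), 75.31315612792969)
```

{"name": "move_arm", "arguments": {
  "increments": [
    {"z": 50},
    {"z": 50},
    {"x": 32, "y": -34},
    {"x": 32, "y": -34},
    {"x": 32, "y": -34},
    {"x": 32, "y": -34},
    {"x": 32, "y": -34},
    {"x": 32, "y": -34}
  ]
}}

```text
$.increments[0]: bad value
```

{"name": "move_arm", "arguments": {
  "increments": [
    {"x": 32, "y": -34},
    {"x": 32, "y": -34},
    {"x": 32, "y": -34},
    {"x": 32, "y": -34},
    {"x": 0},
    {"x": 0}
  ]
}}

```text
$.increments[0]: bad value
```

Run:
```python
from h import *
st()
im,d,c=grab('wrist'); np.savez('w1.npz',im=im,d=d,**c); print(c)
cv2.imwrite('pics/w1.png',im[...,::-1])
```

```text
{'clock': np.float64(0.1), 'tool_pos': array([0.1719, 0.652 , 0.1982]), 'ee_rot': array([ 1.286e-01,  9.917e-01, -1.000e-03, -2.000e-04]), 'joint_pos': array([ 1.2761,  0.2647,  1.6053,  0.    ,  1.2737, -0.0369]), 'wrist_force': array([-0.5137, -0.4198,  0.3621]), 'grip_width': np.float64(0.0853), 'grasp_force': np.float64(0.0)}
{'fov_y': 66.4039828431369, 'cx': 253.65147968402113, 'cy': 190.0632534155698, 'R': array([[ 0.25581354,  0.96672116, -0.00310455],
       [ 0.9317346 , -0.24569666,  0.26740193],
       [ 0.25774033, -0.07129765, -0.96358008]]), 't': array([-0.6724903 , -0.03510257,  0.37944381])}
```

View pics/w1.png

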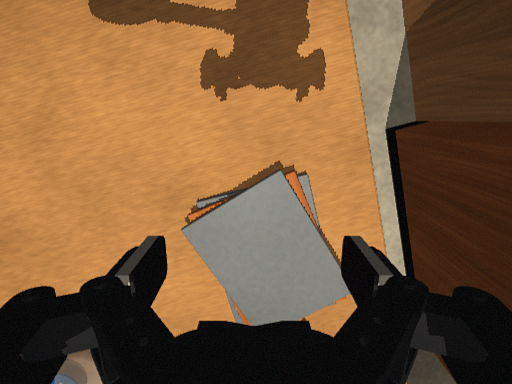

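The picture shows the bench with the fingers at the bottom, because the arm did not move. The rows probably need every key.

{"name": "move_arm", "arguments": {
  "increments": [
    {"hand": 85, "x": 0, "y": 0, "z": 50, "ax": 0, "ay": 0, "az": 0},
    {"hand": 85, "x": 0, "y": 0, "z": 50, "ax": 0, "ay": 0, "az": 0},
    {"hand": 85, "x": 32, "y": -34, "z": 0, "ax": 0, "ay": 0, "az": 0},
    {"hand": 85, "x": 32, "y": -34, "z": 0, "ax": 0, "ay": 0, "az": 0},
    {"hand": 85, "x": 32, "y": -34, "z": 0, "ax": 0, "ay": 0, "az": 0},
    {"hand": 85, "x": 32, "y": -34, "z": 0, "ax": 0, "ay": 0, "az": 0},
    {"hand": 85, "x": 32, "y": -34, "z": 0, "ax": 0, "ay": 0, "az": 0},
    {"hand": 85, "x": 32, "y": -34, "z": 0, "ax": 0, "ay": 0, "az": 0}
  ]
}}

```text
clock: 0.95
tool_pos: [0.3649, 0.447, 0.2991]
ee_rot: [0.128, 0.992, -0.0, -0.0]
wrist_force: [0.8, 1.2, -0.2]
grip_width: 0.0852
grasp_force: 0.0
```

{"name": "move_arm", "arguments": {
  "increments": [
    {"hand": 85, "x": 38, "y": -32, "z": 0, "ax": 0, "ay": 0, "az": 0},
    {"hand": 85, "x": 38, "y": -32, "z": 0, "ax": 0, "ay": 0, "az": 0},
    {"hand": 85, "x": 38, "y": -32, "z": 0, "ax": 0, "ay": 0, "az": 0},
    {"hand": 85, "x": 38, "y": -32, "z": 0, "ax": 0, "ay": 0, "az": 0},
    {"hand": 85, "x": 38, "y": -32, "z": 0, "ax": 0, "ay": 0, "az": 0},
    {"hand": 85, "x": 0, "y": 0, "z": 0, "ax": 0, "ay": 0, "az": 0}
  ]
}}

```text
clock: 1.55
tool_pos: [0.558, 0.2839, 0.2983]
ee_rot: [0.132, 0.991, -0.001, 0.001]
wrist_force: [-0.7, 0.9, -0.5]
grip_width: 0.0849
grasp_force: 0.0
```

Run:
```python
from h import *
st()
im,d,c=grab('wrist'); np.savez('w1.npz',im=im,d=d,**c)
cv2.imwrite('pics/w1b.png',im[...,::-1])
```

```text
{'clock': np.float64(1.55), 'tool_pos': array([0.558 , 0.2839, 0.2983]), 'ee_rot': array([ 1.316e-01,  9.913e-01, -1.300e-03,  5.000e-04]), 'joint_pos': array([ 0.4325,  0.1283,  1.5848, -0.0028,  1.429 , -0.8738]), 'wrist_force': array([-0.6653,  0.8526, -0.5374]), 'grip_width': np.float64(0.0849), 'grasp_force': np.float64(0.0)}
```

View pics/w1b.png

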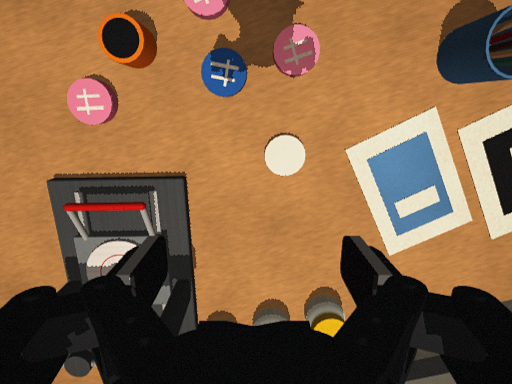

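The wrist view shows the block at (223,72), coaster at (285,155), red bar at (105,207), the plate at about (110,260), and pink discs at (92,101), (297,50) and (207,3).

```bash
cat >> h.py <<'E'
def msk(n,hsv):
    H,S,V=[hsv[...,i].astype(int) for i in range(3)]
    return {'block':(H>95)&(H<125)&(S>110),'coaster':(S<60)&(V>150),'pad':(H>60)&(H<95)&(S>90),'bar':((H<6)|(H>174))&(S>150)&(V>80)}[n]
def find(im,c,n,u,v,z,w=45,close=9):
    m=msk(n,cv2.cvtColor(im,cv2.COLOR_RGB2HSV)); win=np.zeros_like(m);win[max(0,v-w):v+w,max(0,u-w):u+w]=1
    m=cv2.morphologyEx((m&win).astype(np.uint8),cv2.MORPH_CLOSE,np.ones((close,close)))
    cn=max(cv2.findContours(m,0,1)[0],key=cv2.contourArea)
    W=np.array([ray(*p[0],c,z)[:2] for p in cn]).astype(np.float32)
    e=cv2.fitEllipse(W); return W,e
E
python3 - <<'E'
from h import *
q=np.load('w1.npz');im,d=q['im'],q['d'];c={k:q[k] for k in('fov_y','cx','cy','R','t')};P=cloud(d,c)
for n,u,v,z in(('block',223,72,.022),('coaster',285,155,.01),('bar',105,207,.066)):
    W,e=find(im,c,n,u,v,z); print(n,e,P[v,u],cv2.minAreaRect(W))
h=cv2.cvtColor(im,cv2.COLOR_RGB2HSV)
for v in range(72,104,3): print(v,im[v,223],P[v,223].round(3))
E
```

```text
block ((0.4332331120967865, 0.27093106508255005), (0.06309104710817337, 0.06378977745771408), 137.5561981201172) [0.43285292 0.27019679 0.02283073] ((0.4328939914703369, 0.2708438038825989), (0.06462405622005463, 0.06293371319770813), 74.81329345703125)
coaster ((0.5746250748634338, 0.32782748341560364), (0.06253276765346527, 0.06360295414924622), 82.94156646728516) [0.57467159 0.32875486 0.00906299] ((0.5748786330223083, 0.32789409160614014), (0.0620134212076664, 0.06383898854255676), 75.41724395751953)
bar ((0.5710806250572205, 0.05798434838652611), (0.011008157394826412, 0.16945673525333405), 165.57540893554688) [0.57023523 0.05261371 0.06583302] ((0.569068193435669, 0.05140786990523338), (0.12090306729078293, 0.010822038166224957), 74.89112091064453)
72 [20 48 88] [0.433 0.27  0.023]
75 [ 3 31 67] [0.437 0.269 0.022]
78 [247 236 206] [0.441 0.268 0.023]
81 [ 44  93 155] [0.444 0.267 0.022]
84 [166 179 185] [0.448 0.266 0.023]
87 [ 34  85 152] [0.452 0.264 0.022]
90 [ 38  88 153] [0.456 0.263 0.023]
93 [ 40  89 154] [0.46  0.262 0.022]
96 [ 83  81 119] [0.464 0.261 0.022]
99 [182 125  67] [0.467 0.257 0.   ]
102 [187 126  72] [ 0.471  0.256 -0.   ]
```

{"name": "move_arm", "arguments": {
  "increments": [
    {"hand": 0, "x": 7, "y": -40, "z": 0, "ax": 0, "ay": 0, "az": 0},
    {"hand": 0, "x": 7, "y": -40, "z": 0, "ax": 0, "ay": 0, "az": 0},
    {"hand": 0, "x": 7, "y": -40, "z": 0, "ax": 0, "ay": 0, "az": 0},
    {"hand": 0, "x": 7, "y": -41, "z": 0, "ax": 0, "ay": 0, "az": 0},
    {"hand": 0, "x": 7, "y": -41, "z": 0, "ax": 0, "ay": 0, "az": 0},
    {"hand": 0, "x": 7, "y": -41, "z": 0, "ax": 0, "ay": 0, "az": 0},
    {"hand": 0, "x": 0, "y": 0, "z": -50, "ax": 0, "ay": 0, "az": 0},
    {"hand": 0, "x": 0, "y": 0, "z": -50, "ax": 0, "ay": 0, "az": 0}
  ]
}}

```text
clock: 2.4
tool_pos: [0.5977, 0.0455, 0.2008]
ee_rot: [0.129, 0.992, 0.001, 0.003]
wrist_force: [0.8, 0.4, -1.2]
grip_width: -0.0002
grasp_force: 0.0
```

{"name": "move_arm", "arguments": {
  "increments": [
    {"hand": 0, "x": 0, "y": 0, "z": -50, "ax": 0, "ay": 0, "az": 0},
    {"hand": 0, "x": 0, "y": 0, "z": -40, "ax": 0, "ay": 0, "az": 0},
    {"hand": 0, "x": 0, "y": 0, "z": 0, "ax": 0, "ay": 0, "az": 0}
  ]
}}

```text
clock: 2.7
tool_pos: [0.5891, 0.0467, 0.1019]
ee_rot: [0.128, 0.992, -0.001, -0.007]
wrist_force: [-2.0, 0.1, 0.4]
grip_width: 0.0001
grasp_force: 0.0
```

Run:
```python
from h import *
st()
im,d,c=grab('wrist')
P=cloud(d,c);W,e=None,None
m=msk('bar',cv2.cvtColor(im,cv2.COLOR_RGB2HSV))&(d>0)&(abs(P[...,2]-.06)<.02)
q=P[m];print(m.sum(),np.percentile(q,[1,50,99],axis=0).round(4)); print(cv2.minAreaRect(q[q[:,2]>.062][:,:2].astype(np.float32)))
```

```text
{'clock': np.float64(2.7), 'tool_pos': array([0.5891, 0.0467, 0.1019]), 'ee_rot': array([ 0.128 ,  0.9918, -0.001 , -0.0072]), 'joint_pos': array([ 3.6700e-02,  1.9590e-01,  1.8746e+00,  5.0000e-04,  1.0856e+00,
       -1.2777e+00]), 'wrist_force': array([-1.9638,  0.0973,  0.3829]), 'grip_width': np.float64(0.0001), 'grasp_force': np.float64(0.0)}
2417 [[ 0.5524 -0.0063  0.0606]
 [ 0.5691  0.049   0.0654]
 [ 0.5862  0.1056  0.0674]]
((0.569851815700531, 0.04949343949556351), (0.12020637840032578, 0.011545578949153423), 75.64429473876953)
```

{"name": "move_arm", "arguments": {
  "increments": [
    {"hand": 0, "x": 12, "y": -5, "z": 0, "ax": 0, "ay": 0, "az": 0},
    {"hand": 0, "x": 0, "y": 0, "z": -20, "ax": 0, "ay": 0, "az": 0},
    {"hand": 0, "x": 0, "y": 0, "z": -20, "ax": 0, "ay": 0, "az": 0},
    {"hand": 0, "x": 0, "y": 0, "z": -22, "ax": 0, "ay": 0, "az": 0},
    {"hand": 0, "x": 0, "y": 0, "z": 0, "ax": 0, "ay": 0, "az": 0}
  ]
}}

```text
clock: 3.25
tool_pos: [0.6092, 0.0407, 0.048]
ee_rot: [0.128, 0.992, 0.0, 0.0]
wrist_force: [0.2, -0.8, -0.3]
grip_width: 0.0
grasp_force: 0.0
```

{"name": "move_arm", "arguments": {
  "increments": [
    {"hand": 0, "x": -10, "y": 2.5, "z": 0, "ax": 0, "ay": 0, "az": 0},
    {"hand": 0, "x": -10, "y": 2.5, "z": 0, "ax": 0, "ay": 0, "az": 0},
    {"hand": 0, "x": -10, "y": 2.5, "z": 0, "ax": 0, "ay": 0, "az": 0},
    {"hand": 0, "x": -10, "y": 2.5, "z": 0, "ax": 0, "ay": 0, "az": 0}
  ]
}}

```text
clock: 3.65
tool_pos: [0.5678, 0.051, 0.0487]
ee_rot: [0.128, 0.992, 0.0, 0.001]
wrist_force: [-0.7, -0.1, -0.6]
grip_width: 0.0002
grasp_force: 0.0
```

```bash
cat >> h.py <<'E'
def bar():
    im,d,c=grab('wrist');P=cloud(d,c)
    m=msk('bar',cv2.cvtColor(im,cv2.COLOR_RGB2HSV))&(d>0)&(abs(P[...,2]-.06)<.02)
    q=P[m&(P[...,2]>.062)];print('bar',m.sum(),cv2.minAreaRect(q[:,:2].astype(np.float32)))
    return im
E
python3 - <<'E'
from h import *
st(); im=bar(); cv2.imwrite('pics/b.png',im[...,::-1])
E
```

```text
{'clock': np.float64(3.65), 'tool_pos': array([0.5678, 0.051 , 0.0487]), 'ee_rot': array([1.285e-01, 9.917e-01, 2.000e-04, 9.000e-04]), 'joint_pos': array([ 0.0459,  0.2065,  1.9725,  0.    ,  0.9608, -1.2672]), 'wrist_force': array([-0.7278, -0.0989, -0.5931]), 'grip_width': np.float64(0.0002), 'grasp_force': np.float64(0.0)}
bar 3424 ((0.5696192979812622, 0.049559369683265686), (0.1203278973698616, 0.011765566654503345), 76.01461791992188)
```

View pics/b.png

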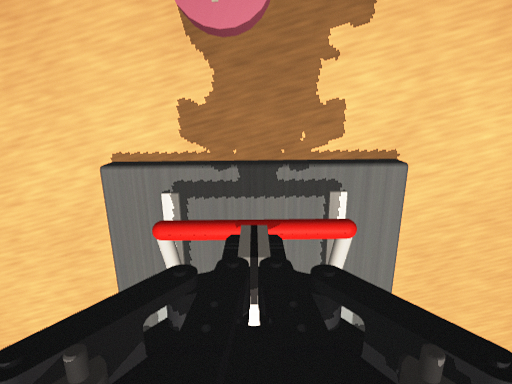

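Run:
```python
from h import *
st()
im,d,c=grab('wrist');P=cloud(d,c)
X=np.array(ctrl.get_obs()['tool_pos']);F=f(c,im);k=np.array(c['R'])@X+c['t'];print('TCP px',k[:2]/k[2]*F+[c['cx'],c['cy']],k[2])
for v in range(205,330,10): print(v,im[v,247],P[v,247].round(4),d[v,247], im[v,200],P[v,200].round(4))
im,d,c=grab('side')
Z=im[120:230,210:380]; cv2.imwrite('pics/s2.png',cv2.resize(Z,None,fx=4,fy=4)[...,::-1])
```

```text
{'clock': np.float64(3.7), 'tool_pos': array([0.5656, 0.0514, 0.048 ]), 'ee_rot': array([ 1.284e-01,  9.917e-01,  1.000e-04, -5.000e-04]), 'joint_pos': array([ 4.6500e-02,  2.0540e-01,  1.9753e+00,  4.0000e-04,  9.6190e-01,
       -1.2671e+00]), 'wrist_force': array([-2.0952, -0.161 , -0.8954]), 'grip_width': np.float64(0.0001), 'grasp_force': np.float64(0.0)}
TCP px [255.46010965 219.25876314] 0.18670681228711805
205 [113 110 103] [0.5648 0.0453 0.0191] 0.21428943 [115 112 108] [0.5555 0.0126 0.0209]
215 [109 108 103] [0.5718 0.0435 0.0205] 0.21492113 [116 113 107] [0.5629 0.0102 0.0207]
225 [92 64 60] [0.5637 0.0466 0.0607] 0.17386426 [105   7   2] [0.5565 0.0198 0.0611]
235 [92 87 80] [0.5545 0.0499 0.0967] 0.13655248 [251  52  41] [0.5606 0.0194 0.0664]
245 [94 89 83] [0.5546 0.0502 0.1072] 0.12644763 [109 114 110] [0.5863 0.0026 0.0196]
255 [90 84 76] [0.5545 0.0504 0.1164] 0.117557004 [115 112 109] [5.941e-01 2.000e-04 2.010e-02]
265 [15 15 17] [0.5544 0.0506 0.1245] 0.109717436 [113 112 107] [ 0.602  -0.0022  0.0206]
275 [18 17 21] [0.5559 0.0503 0.1289] 0.10581726 [21 20 21] [0.5542 0.0322 0.1241]
285 [28 27 27] [0.5608 0.049  0.1275] 0.108598344 [17 18 19] [0.5548 0.0331 0.1301]
295 [24 26 25] [0.5651 0.0478 0.1272] 0.11009167 [22 22 21] [0.5459 0.0397 0.1505]
305 [27 24 23] [0.5691 0.0467 0.1275] 0.110868916 [17 17 20] [0.5459 0.0406 0.1553]
315 [13  9 13] [0.5722 0.0459 0.129 ] 0.11029146 [19 16 18] [0.5463 0.0412 0.159 ]
325 [ 9 10 10] [0.5558 0.051  0.1546] 0.081005014 [16 16 16] [0.5457 0.0422 0.1636]
```

View pics/s2.png

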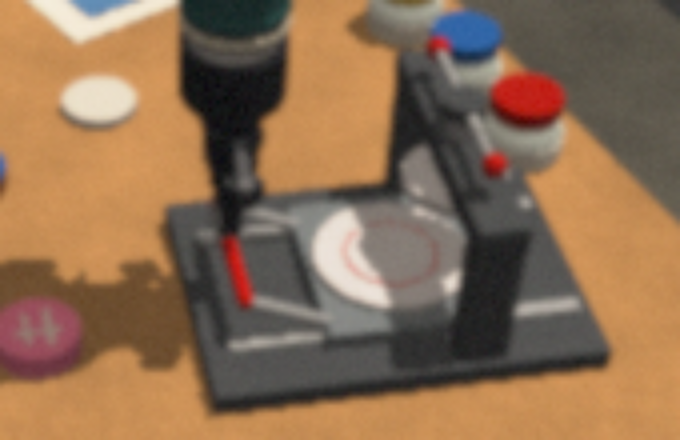

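The wrist view shows the bar at (255,230) with the closed fingers at (255,240) in front of it in the picture. The side crop shows the fingers ending at about (232,238), at the bar, and the bar has not moved. I'll compare the projected TCP with the visible fingertip.

Run:
```python
from h import *
X=np.array(ctrl.get_obs()['tool_pos']);st()
for n in('side','scene'):
    im,d,c=grab(n);P=cloud(d,c);F=f(c,im)
    for dz in(0,.02,.04,.06,.08):
        k=np.array(c['R'])@(X+[0,0,dz])+c['t'];u,v=(k[:2]/k[2]*F+[c['cx'],c['cy']]);print(n,dz,u.round(1),v.round(1),k[2].round(3),d[int(round(v)),int(round(u))],im[int(round(v)),int(round(u))])
    m=(d>0)&(im.max(2)<75)&(np.linalg.norm(P[...,:2]-X[:2],axis=-1)<.04)&(P[...,2]>.03)&(P[...,2]<.2)
    q=P[m]
    for a in np.arange(.03,.16,.01):
        s=q[(q[:,2]>=a)&(q[:,2]<a+.01)]
        if len(s): print(round(a,2),len(s),s.min(0)[:2].round(3),s.max(0)[:2].round(3))
```

```text
{'clock': np.float64(3.8), 'tool_pos': array([0.5673, 0.051 , 0.0478]), 'ee_rot': array([1.283e-01, 9.917e-01, 0.000e+00, 2.000e-04]), 'joint_pos': array([ 0.0459,  0.2076,  1.9729, -0.    ,  0.9606, -1.2677]), 'wrist_force': array([ 0.0119, -0.0443, -0.0564]), 'grip_width': np.float64(-0.0002), 'grasp_force': np.float64(0.0)}
side 0 267.2 185.9 1.331 1.3015643 [144  43  39]
side 0.02 267.3 181.0 1.318 1.326122 [131   9   8]
side 0.04 267.5 175.9 1.304 1.2848929 [15 19 19]
side 0.06 267.7 170.7 1.291 1.2342147 [25 27 28]
side 0.08 267.9 165.4 1.277 1.2068849 [58 56 55]
0.08 3 [0.558 0.04 ] [0.573 0.045]
0.09 16 [0.553 0.035] [0.573 0.053]
0.1 19 [0.552 0.036] [0.569 0.049]
0.11 3 [0.554 0.037] [0.562 0.041]
0.12 6 [0.546 0.02 ] [0.563 0.037]
0.13 7 [0.547 0.022] [0.563 0.04 ]
0.14 10 [0.544 0.021] [0.558 0.047]
0.15 8 [0.543 0.02 ] [0.574 0.046]
scene 0 270.9 197.5 0.963 0.9502751 [106  49  41]
scene 0.02 271.2 192.3 0.948 0.930461 [90 82 72]
scene 0.04 271.5 186.9 0.933 0.9136864 [77 67 59]
scene 0.06 271.8 181.3 0.918 0.91046375 [68 57 49]
scene 0.08 272.1 175.5 0.903 1.0778395 [74 58 43]
0.08 3 [0.571 0.039] [0.577 0.059]
0.09 8 [0.572 0.038] [0.58 0.06]
0.1 13 [0.571 0.038] [0.58  0.061]
0.11 14 [0.559 0.036] [0.582 0.06 ]
0.12 65 [0.552 0.019] [0.587 0.084]
0.13 132 [0.552 0.012] [0.59  0.083]
0.14 89 [0.55  0.012] [0.589 0.087]
0.15 68 [0.559 0.011] [0.589 0.09 ]
```

{"name": "move_arm", "arguments": {
  "increments": [
    {"hand": 0, "x": 18, "y": -4.5, "z": 0, "ax": 0, "ay": 0, "az": 0},
    {"hand": 0, "x": 18, "y": -4.5, "z": 0, "ax": 0, "ay": 0, "az": 0},
    {"hand": 0, "x": 0, "y": 0, "z": -4, "ax": 0, "ay": 0, "az": 0},
    {"hand": 0, "x": 0, "y": 0, "z": -4, "ax": 0, "ay": 0, "az": 0},
    {"hand": 0, "x": 0, "y": 0, "z": -4, "ax": 0, "ay": 0, "az": 0},
    {"hand": 0, "x": 0, "y": 0, "z": -4, "ax": 0, "ay": 0, "az": 0},
    {"hand": 0, "x": 0, "y": 0, "z": 0, "ax": 0, "ay": 0, "az": 0}
  ]
}}

```text
clock: 4.6
tool_pos: [0.6026, 0.0418, 0.0302]
ee_rot: [0.128, 0.992, -0.0, -0.001]
wrist_force: [-0.6, 0.6, -0.7]
grip_width: -0.0
grasp_force: 0.0
```

Run:
```python
from h import *
st()
im,d,c=grab('wrist');P=cloud(d,c)
X=np.array(ctrl.get_obs()['tool_pos']);F=f(c,im)
g=(d>0)&(np.linalg.norm(P[...,:2]-X[:2],axis=-1)<.03)&(P[...,2]>.022)&(im.max(2)<130)&(np.ptp(im,axis=2)<30)
vs=np.argwhere(g); 
for v in range(vs[:,0].min(),vs[:,0].min()+60,6):
    us=vs[vs[:,0]==v][:,1]; 
    if len(us): u=int(np.median(us)); print(v,us.min(),us.max(),P[v,u].round(4),im[v,u])
im,d,c=grab('side')
for dz in np.arange(-.01,.07,.01):
    k=np.array(c['R'])@(X+[0,0,dz])+c['t'];u,v=(k[:2]/k[2]*f(c,im)+[c['cx'],c['cy']]);print(dz,u.round(1),v.round(1),k[2].round(3),d[int(round(v)),int(round(u))],im[int(round(v)),int(round(u))])
```

```text
{'clock': np.float64(4.6), 'tool_pos': array([0.6026, 0.0418, 0.0302]), 'ee_rot': array([ 1.284e-01,  9.917e-01, -2.000e-04, -1.200e-03]), 'joint_pos': array([ 0.028 ,  0.2897,  1.9067,  0.    ,  0.9476, -1.2852]), 'wrist_force': array([-0.5635,  0.6056, -0.6721]), 'grip_width': np.float64(-0.0), 'grasp_force': np.float64(0.0)}
226 241 266 [0.5923 0.0431 0.0681] [19 21 20]
232 240 267 [0.5924 0.0431 0.0753] [22 21 21]
238 227 280 [0.5927 0.043  0.0815] [24 23 23]
244 225 282 [0.5922 0.0432 0.0887] [25 23 22]
250 224 283 [0.5928 0.043  0.0933] [23 22 20]
256 222 285 [0.5925 0.0431 0.0991] [24 25 26]
262 218 289 [0.5952 0.0424 0.0988] [49 46 42]
268 181 333 [0.5978 0.0434 0.0994] [44 42 41]
274 178 335 [0.6004 0.0423 0.0994] [48 45 46]
280 176 339 [0.6037 0.0419 0.0986] [49 48 46]
-0.01 278.8 191.2 1.354 1.3578976 [83 81 81]
0.0 278.9 188.8 1.347 1.366321 [87 85 82]
0.01 279.1 186.3 1.341 1.3674811 [87 85 82]
0.019999999999999997 279.2 183.9 1.334 1.3760362 [85 82 83]
0.03 279.3 181.4 1.327 1.3084011 [43 41 39]
0.04 279.5 178.9 1.32 1.2988561 [24 23 21]
0.049999999999999996 279.6 176.4 1.314 1.3006723 [13 12 17]
0.060000000000000005 279.8 173.8 1.307 1.2415246 [15 15 19]
```

{"name": "move_arm", "arguments": {
  "increments": [
    {"hand": 0, "x": 0, "y": 0, "z": -5, "ax": 0, "ay": 0, "az": 0},
    {"hand": 0, "x": 0, "y": 0, "z": -5, "ax": 0, "ay": 0, "az": 0},
    {"hand": 0, "x": 0, "y": 0, "z": -5, "ax": 0, "ay": 0, "az": 0},
    {"hand": 0, "x": 0, "y": 0, "z": -3, "ax": 0, "ay": 0, "az": 0},
    {"hand": 0, "x": 0, "y": 0, "z": 0, "ax": 0, "ay": 0, "az": 0}
  ]
}}

```text
clock: 5.2
tool_pos: [0.6034, 0.0417, 0.0125]
ee_rot: [0.129, 0.992, -0.0, -0.001]
wrist_force: [-0.3, 0.7, -0.7]
grip_width: -0.0001
grasp_force: 0.0
```

{"name": "move_arm", "arguments": {
  "increments": [
    {"hand": 0, "x": -8, "y": 2, "z": 0, "ax": 0, "ay": 0, "az": 0},
    {"hand": 0, "x": -8, "y": 2, "z": 0, "ax": 0, "ay": 0, "az": 0},
    {"hand": 0, "x": -8, "y": 2, "z": 0, "ax": 0, "ay": 0, "az": 0},
    {"hand": 0, "x": -8, "y": 2, "z": 0, "ax": 0, "ay": 0, "az": 0}
  ]
}}

```text
clock: 5.6
tool_pos: [0.5727, 0.0497, 0.0138]
ee_rot: [0.128, 0.992, 0.0, 0.001]
wrist_force: [3.7, -1.4, -2.5]
grip_width: -0.0
grasp_force: 2.3
```

Run:
```python
from h import *
st();bar()
```

```text
{'clock': np.float64(5.6), 'tool_pos': array([0.5727, 0.0497, 0.0138]), 'ee_rot': array([0.1284, 0.9917, 0.    , 0.0015]), 'joint_pos': array([ 4.3500e-02,  2.5830e-01,  1.9840e+00, -5.0000e-04,  8.9630e-01,
       -1.2694e+00]), 'wrist_force': array([ 3.6689, -1.362 , -2.5158]), 'grip_width': np.float64(-0.0), 'grasp_force': np.float64(2.3188)}
bar 6415 ((0.5560364127159119, 0.05297717824578285), (0.12008797377347946, 0.011562475003302097), 75.72175598144531)
```

{"name": "move_arm", "arguments": {
  "increments": [
    {"hand": 0, "x": -8, "y": 2, "z": 0, "ax": 0, "ay": 0, "az": 0},
    {"hand": 0, "x": -8, "y": 2, "z": 0, "ax": 0, "ay": 0, "az": 0},
    {"hand": 0, "x": -8, "y": 2, "z": 0, "ax": 0, "ay": 0, "az": 0},
    {"hand": 0, "x": -8, "y": 2, "z": 0, "ax": 0, "ay": 0, "az": 0},
    {"hand": 0, "x": -8, "y": 2, "z": 0, "ax": 0, "ay": 0, "az": 0},
    {"hand": 0, "x": -8, "y": 2, "z": 0, "ax": 0, "ay": 0, "az": 0},
    {"hand": 0, "x": -8, "y": 2, "z": 0, "ax": 0, "ay": 0, "az": 0},
    {"hand": 0, "x": -8, "y": 2, "z": 0, "ax": 0, "ay": 0, "az": 0}
  ]
}}

```text
clock: 6.45
tool_pos: [0.5081, 0.066, 0.0139]
ee_rot: [0.129, 0.992, 0.0, 0.001]
wrist_force: [5.3, 0.1, 0.0]
grip_width: 0.0002
grasp_force: 2.6
```

{"name": "move_arm", "arguments": {
  "increments": [
    {"hand": 0, "x": -3, "y": 0.7, "z": 0, "ax": 0, "ay": 0, "az": 0},
    {"hand": 0, "x": -3, "y": 0.7, "z": 0, "ax": 0, "ay": 0, "az": 0},
    {"hand": 0, "x": -3, "y": 0.8, "z": 0, "ax": 0, "ay": 0, "az": 0}
  ]
}}

```text
clock: 6.75
tool_pos: [0.5014, 0.0676, 0.0139]
ee_rot: [0.128, 0.992, 0.0, 0.003]
wrist_force: [14.4, -3.9, -8.2]
grip_width: 0.0
grasp_force: 7.5
```

Run:
```python
from h import *
st();bar()
```

```text
{'clock': np.float64(6.75), 'tool_pos': array([0.5014, 0.0676, 0.0139]), 'ee_rot': array([0.1282, 0.9917, 0.    , 0.0026]), 'joint_pos': array([ 8.5700e-02,  1.3880e-01,  2.1310e+00, -1.4000e-03,  8.6670e-01,
       -1.2271e+00]), 'wrist_force': array([14.383 , -3.9129, -8.1635]), 'grip_width': np.float64(0.0), 'grasp_force': np.float64(7.5159)}
bar 6272 ((0.4850732088088989, 0.07127558439970016), (0.11950318515300751, 0.011831369251012802), 75.9095458984375)
```

{"name": "move_arm", "arguments": {
  "increments": [
    {"hand": 0, "x": -2, "y": 0.5, "z": 0, "ax": 0, "ay": 0, "az": 0},
    {"hand": 0, "x": 0, "y": 0, "z": 0, "ax": 0, "ay": 0, "az": 0}
  ]
}}

```text
clock: 7.0
tool_pos: [0.5015, 0.0676, 0.014]
ee_rot: [0.128, 0.992, -0.0, 0.005]
wrist_force: [14.7, -3.6, -10.0]
grip_width: 0.0001
grasp_force: 7.5
```

Run:
```python
from h import *
st();bar()
```

```text
{'clock': np.float64(7.0), 'tool_pos': array([0.5015, 0.0676, 0.014 ]), 'ee_rot': array([ 0.1281,  0.9917, -0.    ,  0.0046]), 'joint_pos': array([ 0.0862,  0.1364,  2.1335, -0.0026,  0.8628, -1.2259]), 'wrist_force': array([ 14.7092,  -3.5663, -10.0156]), 'grip_width': np.float64(0.0001), 'grasp_force': np.float64(7.5275)}
bar 6272 ((0.48481714725494385, 0.07104241102933884), (0.11915487796068192, 0.01114058680832386), 75.78441619873047)
```

{"name": "move_arm", "arguments": {
  "increments": [
    {"hand": 0, "x": 8, "y": -2, "z": 0, "ax": 0, "ay": 0, "az": 0},
    {"hand": 0, "x": 8, "y": -2, "z": 0, "ax": 0, "ay": 0, "az": 0},
    {"hand": 0, "x": 0, "y": 0, "z": 30, "ax": 0, "ay": 0, "az": 0},
    {"hand": 0, "x": 0, "y": 0, "z": 45, "ax": 0, "ay": 0, "az": 0},
    {"hand": 0, "x": 0, "y": 0, "z": 45, "ax": 0, "ay": 0, "az": 0},
    {"hand": 85, "x": 0, "y": 0, "z": 45, "ax": 0, "ay": 0, "az": 0},
    {"hand": 85, "x": 0, "y": 0, "z": 45, "ax": 0, "ay": 0, "az": 0},
    {"hand": 85, "x": 0, "y": 0, "z": 45, "ax": 0, "ay": 0, "az": 0}
  ]
}}

```text
clock: 7.85
tool_pos: [0.5114, 0.0644, 0.2692]
ee_rot: [0.129, 0.992, -0.0, -0.002]
wrist_force: [0.6, -0.3, 0.1]
grip_width: 0.0431
grasp_force: 0.0
```

{"name": "move_arm", "arguments": {
  "increments": [
    {"hand": 85, "x": 40, "y": -10, "z": 20, "ax": 0, "ay": 0, "az": 0},
    {"hand": 85, "x": 40, "y": -10, "z": 20, "ax": 0, "ay": 0, "az": 0},
    {"hand": 85, "x": 0, "y": 0, "z": 0, "ax": 0, "ay": 0, "az": 0},
    {"hand": 85, "x": 0, "y": 0, "z": 0, "ax": 0, "ay": 0, "az": 0}
  ]
}}

```text
clock: 8.25
tool_pos: [0.5926, 0.0442, 0.3072]
ee_rot: [0.129, 0.992, -0.0, -0.002]
wrist_force: [-0.2, 0.2, -0.5]
grip_width: 0.0851
grasp_force: 0.0
```

Run:
```python
from h import *
st();im,d,c=grab('wrist');np.savez('w2.npz',im=im,d=d,**c);P=cloud(d,c)
cv2.imwrite('pics/w2.png',im[...,::-1])
m=msk('bar',cv2.cvtColor(im,cv2.COLOR_RGB2HSV))&(abs(P[...,2]-.06)<.02);q=P[m&(P[...,2]>.06)];print('bar',cv2.minAreaRect(q[:,:2].astype(np.float32)))
p=(abs(P[...,2]-.04)<.004)&(np.ptp(im,axis=2)<30)&(im.min(2)>150)
k,l,s,_=cv2.connectedComponentsWithStats(p.astype(np.uint8));i=1+np.argmax(s[1:,4]);print(s[i])
cn=max(cv2.findContours((l==i).astype(np.uint8),0,1)[0],key=cv2.contourArea)
W=np.array([ray(*x[0],c,.04)[:2] for x in cn]).astype(np.float32);print(cv2.fitEllipse(W),cv2.minEnclosingCircle(W))
H=cv2.cvtColor(im,cv2.COLOR_RGB2HSV).astype(int)
r=((H[...,0]<10)|(H[...,0]>170))&(H[...,1]>40)&(abs(P[...,2]-.04)<.006)
v,u=np.nonzero(r);W=np.array([ray(a,b,c,.04)[:2] for a,b in zip(u,v)]).astype(np.float32)
W=W[np.linalg.norm(W-[.606,.0406],axis=1)<.05]
A=np.c_[2*W,np.ones(len(W))];x=np.linalg.lstsq(A,(W**2).sum(1),rcond=None)[0];print('ring',len(W),x[:2],np.sqrt(x[2]+x[0]**2+x[1]**2))
```

```text
{'clock': np.float64(8.25), 'tool_pos': array([0.5926, 0.0442, 0.3072]), 'ee_rot': array([ 1.288e-01,  9.917e-01, -1.000e-04, -1.900e-03]), 'joint_pos': array([ 3.2300e-02,  6.6600e-02,  1.6362e+00,  4.0000e-04,  1.4426e+00,
       -1.2801e+00]), 'wrist_force': array([-0.2439,  0.1624, -0.5383]), 'grip_width': np.float64(0.0851), 'grasp_force': np.float64(0.0)}
bar ((0.6773327589035034, 0.11090227961540222), (0.4489089548587799, 0.10799695551395416), 11.789649963378906)
[ 216  126   78   77 2917]
((0.6070860028266907, 0.03970525041222572), (0.11764010041952133, 0.11792349070310593), 24.793819427490234) ((0.6070279479026794, 0.0396386943757534), 0.059947822242975235)
ring 217 [0.6069187  0.03979104] 0.035291634122211785
```

View pics/w2.png

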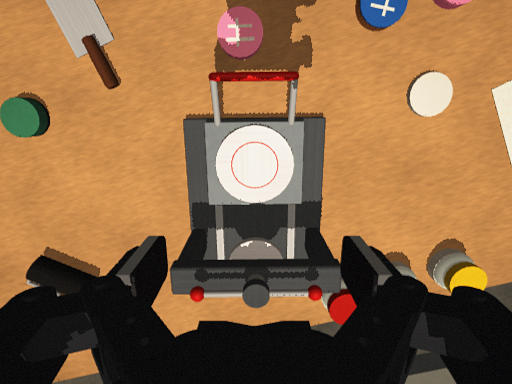

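The wrist view shows the bed fully out, with the plate and ring at (255,163), the bar at (255,76), the pad at (22,115), the block at (383,8), the coaster at (431,94) and the fingertips at (150,240) and (360,240). Next I measure the fingertip height from depth with the gripper open.

Run:
```python
from h import *
q=np.load('w2.npz');im,d=q['im'],q['d'];c={k:q[k] for k in('fov_y','cx','cy','R','t')};P=cloud(d,c)
T=np.array([.5926,.0442,.3072]);ang=np.arctan2(2*.1288*.9917,2*.1288**2-1)
tx=np.array([np.cos(ang),np.sin(ang),0]);ty=np.array([-tx[1],tx[0],0])*-1
m=(d>0.02)&(d<.26);Q=P[m]-T;L=np.c_[Q@tx,Q@ty,Q[:,2]]
for a in np.arange(-.02,.12,.01):
    for sgn in(1,-1):
        s=L[(L[:,2]>=a)&(L[:,2]<a+.01)&(L[:,1]*sgn>0)]
        if len(s): print(round(a,2),sgn,len(s),s.min(0).round(3),s.max(0).round(3))
# pad
W,e=find(im,c,'pad',22,115,.024,w=30);print('pad',e)
W,e=find(im,c,'coaster',431,94,.01,w=30);print('coaster',e)
```

```text
0.04 1 140 [-0.012  0.041  0.044] [0.01  0.048 0.05 ]
0.04 -1 142 [-0.012 -0.051  0.045] [ 0.01  -0.043  0.05 ]
0.05 1 541 [-0.012  0.041  0.05 ] [0.011 0.055 0.06 ]
0.05 -1 523 [-0.012 -0.057  0.05 ] [ 0.011 -0.043  0.06 ]
0.06 1 711 [-0.012  0.041  0.06 ] [0.011 0.055 0.07 ]
0.06 -1 720 [-0.012 -0.057  0.06 ] [ 0.011 -0.043  0.07 ]
0.07 1 696 [-0.012  0.041  0.07 ] [0.011 0.055 0.08 ]
0.07 -1 699 [-0.011 -0.057  0.07 ] [ 0.011 -0.043  0.08 ]
0.08 1 647 [0.001 0.041 0.08 ] [0.013 0.065 0.09 ]
0.08 -1 639 [ 0.    -0.068  0.08 ] [ 0.013 -0.043  0.09 ]
0.09 1 3966 [-0.014  0.036  0.09 ] [0.013 0.074 0.1  ]
0.09 -1 3815 [-0.014 -0.075  0.09 ] [ 0.013 -0.038  0.1  ]
0.1 1 4632 [-0.014  0.     0.1  ] [0.017 0.073 0.11 ]
0.1 -1 4691 [-0.014 -0.075  0.1  ] [ 0.017 -0.     0.11 ]
0.11 1 5741 [-0.007  0.     0.11 ] [0.017 0.067 0.12 ]
0.11 -1 5899 [-0.007 -0.067  0.11 ] [ 0.018 -0.     0.12 ]
pad ((0.4484350085258484, -0.281183123588562), (0.057354189455509186, 0.0743897333741188), 164.77493286132812)
coaster ((0.574982225894928, 0.3270798325538635), (0.06290650367736816, 0.06369268149137497), 7.833010196685791)
```

{"name": "move_arm", "arguments": {
  "increments": [
    {"hand": 75, "x": -27, "y": 38, "z": 0, "ax": 0, "ay": 0, "az": 0},
    {"hand": 75, "x": -27, "y": 38, "z": 0, "ax": 0, "ay": 0, "az": 0},
    {"hand": 75, "x": -27, "y": 38, "z": 0, "ax": 0, "ay": 0, "az": 0},
    {"hand": 75, "x": -27, "y": 38, "z": 0, "ax": 0, "ay": 0, "az": 0},
    {"hand": 75, "x": -27, "y": 38, "z": 0, "ax": 0, "ay": 0, "az": 0},
    {"hand": 75, "x": -25, "y": 37, "z": 0, "ax": 0, "ay": 0, "az": 0},
    {"hand": 75, "x": 0, "y": 0, "z": -45, "ax": 0, "ay": 0, "az": 0},
    {"hand": 75, "x": 0, "y": 0, "z": -45, "ax": 0, "ay": 0, "az": 0}
  ]
}}

```text
clock: 9.1
tool_pos: [0.431, 0.2729, 0.2181]
ee_rot: [0.126, 0.992, 0.001, 0.001]
wrist_force: [1.0, -0.4, -0.1]
grip_width: 0.0751
grasp_force: 0.0
```

{"name": "move_arm", "arguments": {
  "increments": [
    {"hand": 75, "x": 0, "y": 0, "z": -45, "ax": 0, "ay": 0, "az": 0},
    {"hand": 75, "x": 0, "y": 0, "z": -45, "ax": 0, "ay": 0, "az": 0},
    {"hand": 75, "x": 0, "y": 0, "z": -30, "ax": 0, "ay": 0, "az": 0},
    {"hand": 75, "x": 0, "y": 0, "z": 0, "ax": 0, "ay": 0, "az": 0}
  ]
}}

```text
clock: 9.5
tool_pos: [0.4262, 0.268, 0.092]
ee_rot: [0.128, 0.992, -0.004, -0.006]
wrist_force: [0.2, -0.1, -0.3]
grip_width: 0.075
grasp_force: 0.0
```

```bash
cat >> h.py <<'E'
from scipy.spatial.transform import Rotation as Ro
def tips(d,c,o):
    P=cloud(d,c);m=(d>.02)&(d<.24);L=Ro.from_quat(o['ee_rot']).inv().apply(P[m]-o['tool_pos']);
    for s in(1,-1):
        q=L[(L[:,1]*s>.005)&(abs(L[:,0])<.02)&(L[:,2]>-.075)&(L[:,2]<-.03)]
        e=q[q[:,2]>np.percentile(q[:,2],99.5)-.012]
        print('finger',s,'tip back',-np.percentile(q[:,2],99.5).round(4),'inner y',(np.percentile(e[:,1]*s,2)).round(4),'outer',np.percentile(e[:,1]*s,98).round(4),'x',np.percentile(e[:,0],[2,98]).round(4))
def circ(im,d,c,n,ztop,xy,r):
    """colour mask in cloud near xy -> contour rays -> circle fit"""
    P=cloud(d,c);m=msk(n,cv2.cvtColor(im,cv2.COLOR_RGB2HSV))&(np.linalg.norm(P[...,:2]-xy,axis=-1)<r*1.4)&(P[...,2]>ztop-.006)&(P[...,2]<ztop+.008)
    m=cv2.morphologyEx(m.astype(np.uint8),cv2.MORPH_CLOSE,np.ones((15,15)))
    cn=max(cv2.findContours(m,0,1)[0],key=cv2.contourArea)
    W=np.array([ray(*p[0],c,ztop)[:2] for p in cn]).astype(np.float32)
    (x,y),rr=cv2.minEnclosingCircle(W);print(n,'ell',cv2.fitEllipse(W),'mec',round(x,4),round(y,4),round(rr,4),'top z',np.median(P[m>0][:,2]).round(4));return W
E
python3 - <<'E'
from h import *
st();o=ctrl.get_obs();im,d,c=grab('wrist');tips(d,c,o);circ(im,d,c,'block',.022,[.433,.271],.033)
print('pad side px', im[330:384:10,255])
E
```

```text
{'clock': np.float64(9.5), 'tool_pos': array([0.4262, 0.268 , 0.092 ]), 'ee_rot': array([ 0.1282,  0.9917, -0.0041, -0.0057]), 'joint_pos': array([ 5.1180e-01,  4.4900e-02,  2.0648e+00,  2.0000e-04,  1.0461e+00,
       -8.0190e-01]), 'wrist_force': array([ 0.237 , -0.0753, -0.3128]), 'grip_width': np.float64(0.075), 'grasp_force': np.float64(0.0)}
finger 1 tip back 0.0418 inner y 0.036 outer 0.0481 x [-0.0111  0.0106]
finger -1 tip back 0.0419 inner y 0.0384 outer 0.0507 x [-0.0108  0.0106]
block ell ((0.43258237838745117, 0.27088120579719543), (0.06401970982551575, 0.06457102298736572), 86.68621063232422) mec 0.4327 0.2708 0.033 top z 0.0224
pad side px [[13 14 13]
 [15 15 14]
 [12  9 13]
 [15 18 17]
 [ 9 10  9]
 [13 13 13]]
```

{"name": "move_arm", "arguments": {
  "increments": [
    {"hand": 75, "x": 6, "y": 3, "z": -20, "ax": 0, "ay": 0, "az": 0},
    {"hand": 75, "x": 0, "y": 0, "z": -20, "ax": 0, "ay": 0, "az": 0},
    {"hand": 75, "x": 0, "y": 0, "z": 0, "ax": 0, "ay": 0, "az": 0},
    {"hand": 75, "x": 0, "y": 0, "z": 0, "ax": 0, "ay": 0, "az": 0}
  ]
}}

```text
clock: 9.95
tool_pos: [0.4396, 0.2748, 0.0601]
ee_rot: [0.129, 0.992, 0.0, 0.001]
wrist_force: [0.4, 0.6, 0.8]
grip_width: 0.0748
grasp_force: 0.0
```

{"name": "move_arm", "arguments": {
  "increments": [
    {"hand": 75, "x": -7, "y": -4, "z": 0, "ax": 0, "ay": 0, "az": 0},
    {"hand": 75, "x": 0, "y": 0, "z": -25, "ax": 0, "ay": 0, "az": 0},
    {"hand": 75, "x": 0, "y": 0, "z": -25, "ax": 0, "ay": 0, "az": 0},
    {"hand": 75, "x": 0, "y": 0, "z": -20, "ax": 0, "ay": 0, "az": 0},
    {"hand": 75, "x": 0, "y": 0, "z": -10, "ax": 0, "ay": 0, "az": 0},
    {"hand": 75, "x": 0, "y": 0, "z": -5, "ax": 0, "ay": 0, "az": 0},
    {"hand": 75, "x": 0, "y": 0, "z": 0, "ax": 0, "ay": 0, "az": 0},
    {"hand": 75, "x": 0, "y": 0, "z": 0, "ax": 0, "ay": 0, "az": 0}
  ]
}}

```text
clock: 10.75
tool_pos: [0.433, 0.2709, -0.0255]
ee_rot: [0.129, 0.992, 0.001, 0.001]
wrist_force: [0.5, 0.2, 1.2]
grip_width: 0.0746
grasp_force: 0.0
```

Run:
```python
from h import *
st();o=ctrl.get_obs();im,d,c=grab('wrist');tips(d,c,o);circ(im,d,c,'block',.022,[.433,.271],.033)
```

```text
{'clock': np.float64(10.75), 'tool_pos': array([ 0.433 ,  0.2709, -0.0255]), 'ee_rot': array([1.285e-01, 9.917e-01, 6.000e-04, 8.000e-04]), 'joint_pos': array([ 0.5103,  0.2107,  2.138 , -0.    ,  0.791 , -0.8027]), 'wrist_force': array([0.4917, 0.1703, 1.2147]), 'grip_width': np.float64(0.0746), 'grasp_force': np.float64(0.0)}
finger 1 tip back 0.0325 inner y 0.0315 outer 0.083 x [-0.0083  0.0196]
finger -1 tip back 0.0334 inner y 0.0265 outer 0.1125 x [-0.0088  0.0198]
block ell ((0.43266358971595764, 0.2706862986087799), (0.06398535519838333, 0.07098717242479324), 164.0933837890625) mec 0.4336 0.2706 0.039 top z 0.0224
```

{"name": "move_arm", "arguments": {
  "increments": [
    {"hand": 75, "x": 0, "y": 0, "z": -5, "ax": 0, "ay": 0, "az": 0},
    {"hand": 75, "x": 0, "y": 0, "z": -4, "ax": 0, "ay": 0, "az": 0},
    {"hand": 75, "x": 0, "y": 0, "z": 0, "ax": 0, "ay": 0, "az": 0},
    {"hand": 60, "x": 0, "y": 0, "z": 0, "ax": 0, "ay": 0, "az": 0},
    {"hand": 55, "x": 0, "y": 0, "z": 0, "ax": 0, "ay": 0, "az": 0},
    {"hand": 55, "x": 0, "y": 0, "z": 0, "ax": 0, "ay": 0, "az": 0}
  ],
  "force": 30
}}

```text
clock: 11.4
tool_pos: [0.4322, 0.2704, -0.0356]
ee_rot: [0.129, 0.992, 0.0, 0.0]
wrist_force: [0.6, 0.4, -0.3]
grip_width: 0.065
grasp_force: 33.4
```

{"name": "move_arm", "arguments": {
  "increments": [
    {"hand": 55, "x": 0, "y": 0, "z": 10, "ax": 0, "ay": 0, "az": 0},
    {"hand": 55, "x": 0, "y": 0, "z": 25, "ax": 0, "ay": 0, "az": 0},
    {"hand": 55, "x": 0, "y": 0, "z": 40, "ax": 0, "ay": 0, "az": 0},
    {"hand": 55, "x": 0, "y": 0, "z": 40, "ax": 0, "ay": 0, "az": 0},
    {"hand": 55, "x": 10, "y": -13, "z": 35, "ax": 0, "ay": 0, "az": 0},
    {"hand": 55, "x": 20, "y": -26, "z": 0, "ax": 0, "ay": 0, "az": 0},
    {"hand": 55, "x": 27, "y": -36, "z": 0, "ax": 0, "ay": 0, "az": 0},
    {"hand": 55, "x": 27, "y": -36, "z": 0, "ax": 0, "ay": 0, "az": 0}
  ]
}}

```text
clock: 12.2
tool_pos: [0.517, 0.1587, 0.1159]
ee_rot: [0.128, 0.992, 0.0, 0.001]
wrist_force: [0.9, -0.3, -0.8]
grip_width: 0.0649
grasp_force: 33.8
```

{"name": "move_arm", "arguments": {
  "increments": [
    {"hand": 55, "x": 27, "y": -36, "z": 0, "ax": 0, "ay": 0, "az": 0},
    {"hand": 55, "x": 27, "y": -36, "z": 0, "ax": 0, "ay": 0, "az": 0},
    {"hand": 55, "x": 20, "y": -26, "z": 0, "ax": 0, "ay": 0, "az": 0},
    {"hand": 55, "x": 15, "y": -20, "z": 0, "ax": 0, "ay": 0, "az": 0},
    {"hand": 55, "x": 0, "y": 0, "z": 0, "ax": 0, "ay": 0, "az": 0},
    {"hand": 55, "x": 0, "y": 0, "z": 0, "ax": 0, "ay": 0, "az": 0}
  ]
}}

```text
clock: 12.8
tool_pos: [0.6049, 0.041, 0.1145]
ee_rot: [0.129, 0.992, 0.0, -0.0]
wrist_force: [-0.1, 0.5, -1.5]
grip_width: 0.0651
grasp_force: 33.7
```

Run:
```python
from h import *
st();o=ctrl.get_obs();im,d,c=grab('wrist');P=cloud(d,c);T=o['tool_pos']
zt=T[2]+.0356+.022;circ(im,d,c,'block',zt,T[:2],.033)
```

```text
{'clock': np.float64(12.8), 'tool_pos': array([0.6049, 0.041 , 0.1145]), 'ee_rot': array([ 1.293e-01,  9.916e-01,  1.000e-04, -3.000e-04]), 'joint_pos': array([ 2.6300e-02,  2.0180e-01,  1.8421e+00,  4.0000e-04,  1.0982e+00,
       -1.2854e+00]), 'wrist_force': array([-0.1392,  0.5467, -1.4882]), 'grip_width': np.float64(0.0651), 'grasp_force': np.float64(33.6948)}
block ell ((0.6049402952194214, 0.04016321152448654), (0.0642448142170906, 0.06618165969848633), 164.49192810058594) mec 0.6057 0.0414 0.0347 top z 0.1725
```

{"name": "move_arm", "arguments": {
  "increments": [
    {"hand": 55, "x": 2, "y": -1, "z": -25, "ax": 0, "ay": 0, "az": 0},
    {"hand": 55, "x": 0, "y": 0, "z": -30, "ax": 0, "ay": 0, "az": 0},
    {"hand": 55, "x": 0, "y": 0, "z": -25, "ax": 0, "ay": 0, "az": 0},
    {"hand": 55, "x": 0, "y": 0, "z": -15, "ax": 0, "ay": 0, "az": 0},
    {"hand": 55, "x": 0, "y": 0, "z": -9, "ax": 0, "ay": 0, "az": 0},
    {"hand": 55, "x": 0, "y": 0, "z": 0, "ax": 0, "ay": 0, "az": 0},
    {"hand": 55, "x": 0, "y": 0, "z": 0, "ax": 0, "ay": 0, "az": 0}
  ]
}}

```text
clock: 13.55
tool_pos: [0.6079, 0.0407, 0.0114]
ee_rot: [0.128, 0.992, 0.0, 0.001]
wrist_force: [-0.6, 0.7, -1.5]
grip_width: 0.0651
grasp_force: 33.7
```

{"name": "move_arm", "arguments": {
  "increments": [
    {"hand": 55, "x": -0.5, "y": -0.7, "z": -3, "ax": 0, "ay": 0, "az": 0},
    {"hand": 55, "x": 0, "y": 0, "z": -2, "ax": 0, "ay": 0, "az": 0},
    {"hand": 55, "x": 0, "y": 0, "z": -1, "ax": 0, "ay": 0, "az": 0},
    {"hand": 55, "x": 0, "y": 0, "z": 0, "ax": 0, "ay": 0, "az": 0},
    {"hand": 55, "x": 0, "y": 0, "z": 0, "ax": 0, "ay": 0, "az": 0}
  ]
}}

```text
clock: 14.05
tool_pos: [0.6067, 0.0396, 0.0045]
ee_rot: [0.129, 0.992, 0.0, 0.0]
wrist_force: [0.5, 0.4, -1.3]
grip_width: 0.0653
grasp_force: 33.7
```

```bash
python3 -c "
from h import *
for i in range(3):
    st();ctrl.grab_frame('side')"
```

```text
{'clock': np.float64(14.05), 'tool_pos': array([0.6067, 0.0396, 0.0045]), 'ee_rot': array([1.286e-01, 9.917e-01, 0.000e+00, 1.000e-04]), 'joint_pos': array([ 0.0243,  0.3269,  1.9137, -0.    ,  0.9009, -1.2886]), 'wrist_force': array([ 0.4601,  0.4254, -1.2985]), 'grip_width': np.float64(0.0653), 'grasp_force': np.float64(33.6982)}
{'clock': np.float64(14.1), 'tool_pos': array([0.6067, 0.0396, 0.0045]), 'ee_rot': array([0.1286, 0.9917, 0.    , 0.    ]), 'joint_pos': array([ 0.0243,  0.3269,  1.9137,  0.    ,  0.9009, -1.2886]), 'wrist_force': array([-0.1457, -0.6609, -1.5031]), 'grip_width': np.float64(0.0656), 'grasp_force': np.float64(33.6987)}
{'clock': np.float64(14.15), 'tool_pos': array([0.6067, 0.0397, 0.0045]), 'ee_rot': array([1.286e-01, 9.917e-01, 0.000e+00, 1.000e-04]), 'joint_pos': array([ 0.0243,  0.3269,  1.9137, -0.    ,  0.9008, -1.2886]), 'wrist_force': array([-0.2531, -0.0716, -1.6598]), 'grip_width': np.float64(0.0651), 'grasp_force': np.float64(33.6982)}
```

Not touching yet (the block's weight is still on the wrist). I'll lower in 1 mm steps.

{"name": "move_arm", "arguments": {
  "increments": [
    {"hand": 55, "x": 0, "y": 0, "z": -1, "ax": 0, "ay": 0, "az": 0},
    {"hand": 55, "x": 0, "y": 0, "z": 0, "ax": 0, "ay": 0, "az": 0},
    {"hand": 55, "x": 0, "y": 0, "z": 0, "ax": 0, "ay": 0, "az": 0}
  ]
}}

```text
clock: 14.5
tool_pos: [0.607, 0.0396, 0.0044]
ee_rot: [0.128, 0.992, -0.0, 0.0]
wrist_force: [-1.4, -0.7, 6.8]
grip_width: 0.065
grasp_force: 34.2
```

{"name": "move_arm", "arguments": {
  "increments": [
    {"hand": 55, "x": 0, "y": 0, "z": -0.7, "ax": 0, "ay": 0, "az": 0},
    {"hand": 55, "x": 0, "y": 0, "z": 0, "ax": 0, "ay": 0, "az": 0},
    {"hand": 55, "x": 0, "y": 0, "z": 0, "ax": 0, "ay": 0, "az": 0}
  ]
}}

```text
clock: 14.8
tool_pos: [0.6077, 0.0395, 0.0044]
ee_rot: [0.128, 0.992, -0.0, 0.001]
wrist_force: [-2.5, -0.9, 8.7]
grip_width: 0.065
grasp_force: 34.7
```

{"name": "move_arm", "arguments": {
  "increments": [
    {"hand": 55, "x": 0, "y": 0, "z": 0.8, "ax": 0, "ay": 0, "az": 0},
    {"hand": 68, "x": 0, "y": 0, "z": 0, "ax": 0, "ay": 0, "az": 0},
    {"hand": 75, "x": 0, "y": 0, "z": 0, "ax": 0, "ay": 0, "az": 0},
    {"hand": 75, "x": 0, "y": 0, "z": 0, "ax": 0, "ay": 0, "az": 0},
    {"hand": 75, "x": 0, "y": 0, "z": 8, "ax": 0, "ay": 0, "az": 0},
    {"hand": 75, "x": 0, "y": 0, "z": 25, "ax": 0, "ay": 0, "az": 0},
    {"hand": 75, "x": 0, "y": 0, "z": 40, "ax": 0, "ay": 0, "az": 0},
    {"hand": 75, "x": 0, "y": 0, "z": 40, "ax": 0, "ay": 0, "az": 0}
  ]
}}

```text
clock: 15.6
tool_pos: [0.6057, 0.0397, 0.1172]
ee_rot: [0.129, 0.992, -0.0, -0.001]
wrist_force: [0.7, -1.3, 0.2]
grip_width: 0.0749
grasp_force: 0.0
```

{"name": "move_arm", "arguments": {
  "increments": [
    {"hand": 75, "x": 0, "y": 0, "z": 40, "ax": 0, "ay": 0, "az": 0},
    {"hand": 75, "x": 0, "y": 0, "z": 40, "ax": 0, "ay": 0, "az": 0},
    {"hand": 75, "x": 0, "y": 0, "z": 40, "ax": 0, "ay": 0, "az": 0},
    {"hand": 75, "x": 0, "y": 0, "z": 0, "ax": 0, "ay": 0, "az": 0},
    {"hand": 75, "x": 0, "y": 0, "z": 0, "ax": 0, "ay": 0, "az": 0}
  ]
}}

```text
clock: 16.1
tool_pos: [0.6076, 0.0398, 0.2387]
ee_rot: [0.129, 0.992, 0.0, 0.002]
wrist_force: [0.4, -0.7, -0.5]
grip_width: 0.0749
grasp_force: 0.0
```

```bash
cat >> h.py <<'E'
def plate(im,d,c,xy=(.607,.0398)):
    P=cloud(d,c);p=(abs(P[...,2]-.04)<.005)&(np.ptp(im,axis=2)<30)&(im.min(2)>110)&(np.linalg.norm(P[...,:2]-np.array(xy),axis=-1)<.07)
    cn=np.concatenate(cv2.findContours(p.astype(np.uint8),0,1)[0])
    W=np.array([ray(*x[0],c,.04)[:2] for x in cn]).astype(np.float32);h=cv2.convexHull(W)
    print('plate',cv2.fitEllipse(h),cv2.minEnclosingCircle(W))
E
python3 - <<'E'
from h import *
st();o=ctrl.get_obs();im,d,c=grab('wrist');plate(im,d,c);circ(im,d,c,'block',.062,[.607,.04],.033);circ(im,d,c,'coaster',.010,[.575,.3275],.033)
E
```

```text
{'clock': np.float64(16.1), 'tool_pos': array([0.6076, 0.0398, 0.2387]), 'ee_rot': array([1.285e-01, 9.917e-01, 3.000e-04, 1.900e-03]), 'joint_pos': array([ 0.0244,  0.1151,  1.7069,  0.    ,  1.3157, -1.2886]), 'wrist_force': array([ 0.414 , -0.6571, -0.4596]), 'grip_width': np.float64(0.0749), 'grasp_force': np.float64(0.0)}
plate ((0.6067183017730713, 0.0399177111685276), (0.13441240787506104, 0.13828688859939575), 163.8890838623047) ((0.6061345934867859, 0.04010867327451706), 0.06918349117040634)
block ell ((0.6077938079833984, 0.03811635449528694), (0.06328380852937698, 0.0639653280377388), 84.79655456542969) mec 0.6077 0.0382 0.0327 top z 0.0624
coaster ell ((0.575167179107666, 0.3271813988685608), (0.06348931789398193, 0.06375306099653244), 19.4692325592041) mec 0.5751 0.327 0.0327 top z 0.0101
```

```bash
sed -i 's/im.min(2)>110/im.min(2)>150/' h.py
python3 - <<'E'
from h import *
st();im,d,c=grab('wrist');plate(im,d,c);circ(im,d,c,'block',.062,[.607,.04],.033)
E
```

```text
{'clock': np.float64(16.15), 'tool_pos': array([0.6063, 0.0397, 0.2366]), 'ee_rot': array([0.1285, 0.9917, 0.    , 0.    ]), 'joint_pos': array([ 0.0244,  0.1165,  1.7092,  0.    ,  1.3157, -1.2887]), 'wrist_force': array([-0.6352,  0.0522, -0.6259]), 'grip_width': np.float64(0.0749), 'grasp_force': np.float64(0.0)}
plate ((0.6071022748947144, 0.04007676616311073), (0.13463489711284637, 0.13829024136066437), 175.6669158935547) ((0.6062161922454834, 0.04001997783780098), 0.069235660135746)
block ell ((0.6078352928161621, 0.038143377751111984), (0.06323353946208954, 0.06397765129804611), 92.3038558959961) mec 0.6078 0.0381 0.0326 top z 0.0625
```

{"name": "move_arm", "arguments": {
  "increments": [
    {"hand": 75, "x": -5, "y": 48, "z": 0, "ax": 0, "ay": 0, "az": 0},
    {"hand": 75, "x": -5, "y": 48, "z": 0, "ax": 0, "ay": 0, "az": 0},
    {"hand": 75, "x": -5, "y": 48, "z": 0, "ax": 0, "ay": 0, "az": 0},
    {"hand": 75, "x": -5, "y": 48, "z": 0, "ax": 0, "ay": 0, "az": 0},
    {"hand": 75, "x": -6, "y": 48, "z": 0, "ax": 0, "ay": 0, "az": 0},
    {"hand": 75, "x": -6, "y": 49, "z": 0, "ax": 0, "ay": 0, "az": 0},
    {"hand": 75, "x": 0, "y": 0, "z": -40, "ax": 0, "ay": 0, "az": 0},
    {"hand": 75, "x": 0, "y": 0, "z": -40, "ax": 0, "ay": 0, "az": 0}
  ]
}}

```text
clock: 17.0
tool_pos: [0.5739, 0.3309, 0.1548]
ee_rot: [0.127, 0.992, 0.0, 0.0]
wrist_force: [-0.1, -0.8, -1.4]
grip_width: 0.0749
grasp_force: 0.0
```

{"name": "move_arm", "arguments": {
  "increments": [
    {"hand": 75, "x": 0, "y": 0, "z": -40, "ax": 0, "ay": 0, "az": 0},
    {"hand": 75, "x": 0, "y": 0, "z": -40, "ax": 0, "ay": 0, "az": 0},
    {"hand": 75, "x": 0, "y": 0, "z": -30, "ax": 0, "ay": 0, "az": 0},
    {"hand": 75, "x": 0, "y": 0, "z": 0, "ax": 0, "ay": 0, "az": 0},
    {"hand": 75, "x": 0, "y": 0, "z": 0, "ax": 0, "ay": 0, "az": 0},
    {"hand": 75, "x": 0, "y": 0, "z": 0, "ax": 0, "ay": 0, "az": 0}
  ]
}}

```text
clock: 17.6
tool_pos: [0.5758, 0.3293, 0.0482]
ee_rot: [0.129, 0.992, 0.001, 0.001]
wrist_force: [-0.0, 0.1, 0.6]
grip_width: 0.0752
grasp_force: 0.0
```

Run:
```python
from h import *
st();o=ctrl.get_obs();im,d,c=grab('wrist');tips(d,c,o);circ(im,d,c,'coaster',.01,[.575,.327],.033)
```

```text
{'clock': np.float64(17.6), 'tool_pos': array([0.5758, 0.3293, 0.0482]), 'ee_rot': array([1.286e-01, 9.917e-01, 7.000e-04, 1.000e-03]), 'joint_pos': array([ 0.4819,  0.3657,  1.7655, -0.    ,  1.0078, -0.831 ]), 'wrist_force': array([-0.0468,  0.085 ,  0.6448]), 'grip_width': np.float64(0.0752), 'grasp_force': np.float64(0.0)}
finger 1 tip back 0.0419 inner y 0.036 outer 0.0483 x [-0.011   0.0105]
finger -1 tip back 0.0419 inner y 0.0384 outer 0.0509 x [-0.011   0.0106]
coaster ell ((0.57448810338974, 0.3282274901866913), (0.06361974030733109, 0.06387102603912354), 122.89636993408203) mec 0.5745 0.3282 0.0325 top z 0.0104
```

{"name": "move_arm", "arguments": {
  "increments": [
    {"hand": 75, "x": -1.5, "y": 0, "z": -20, "ax": 0, "ay": 0, "az": 0},
    {"hand": 75, "x": 0, "y": 0, "z": -25, "ax": 0, "ay": 0, "az": 0},
    {"hand": 75, "x": 0, "y": 0, "z": -15, "ax": 0, "ay": 0, "az": 0},
    {"hand": 75, "x": 0, "y": 0, "z": -10, "ax": 0, "ay": 0, "az": 0},
    {"hand": 75, "x": 0, "y": 0, "z": 0, "ax": 0, "ay": 0, "az": 0},
    {"hand": 75, "x": 0, "y": 0, "z": 0, "ax": 0, "ay": 0, "az": 0},
    {"hand": 75, "x": 0, "y": 0, "z": 0, "ax": 0, "ay": 0, "az": 0}
  ]
}}

```text
clock: 18.35
tool_pos: [0.5742, 0.3293, -0.0221]
ee_rot: [0.129, 0.992, 0.001, 0.001]
wrist_force: [0.3, 1.0, 0.2]
grip_width: 0.075
grasp_force: 0.0
```

{"name": "move_arm", "arguments": {
  "increments": [
    {"hand": 75, "x": 0, "y": 0, "z": -7, "ax": 0, "ay": 0, "az": 0},
    {"hand": 75, "x": 0, "y": 0, "z": -5, "ax": 0, "ay": 0, "az": 0},
    {"hand": 75, "x": 0, "y": 0, "z": -2, "ax": 0, "ay": 0, "az": 0},
    {"hand": 75, "x": 0, "y": 0, "z": 0, "ax": 0, "ay": 0, "az": 0},
    {"hand": 75, "x": 0, "y": 0, "z": 0, "ax": 0, "ay": 0, "az": 0}
  ]
}}

```text
clock: 18.85
tool_pos: [0.573, 0.3286, -0.0377]
ee_rot: [0.129, 0.992, -0.0, -0.0]
wrist_force: [-0.3, 0.5, 0.2]
grip_width: 0.0752
grasp_force: 0.0
```

{"name": "move_arm", "arguments": {
  "increments": [
    {"hand": 60, "x": 0, "y": 0, "z": 0, "ax": 0, "ay": 0, "az": 0},
    {"hand": 55, "x": 0, "y": 0, "z": 0, "ax": 0, "ay": 0, "az": 0},
    {"hand": 55, "x": 0, "y": 0, "z": 0, "ax": 0, "ay": 0, "az": 0},
    {"hand": 55, "x": 0, "y": 0, "z": 0, "ax": 0, "ay": 0, "az": 0}
  ],
  "force": 30
}}

```text
clock: 19.25
tool_pos: [0.5736, 0.3289, -0.0371]
ee_rot: [0.129, 0.992, 0.0, 0.0]
wrist_force: [0.5, 0.2, 1.8]
grip_width: 0.0643
grasp_force: 33.4
```

{"name": "move_arm", "arguments": {
  "increments": [
    {"hand": 55, "x": 0, "y": 0, "z": 10, "ax": 0, "ay": 0, "az": 0},
    {"hand": 55, "x": 0, "y": 0, "z": 25, "ax": 0, "ay": 0, "az": 0},
    {"hand": 55, "x": 0, "y": 0, "z": 40, "ax": 0, "ay": 0, "az": 0},
    {"hand": 55, "x": 0, "y": 0, "z": 40, "ax": 0, "ay": 0, "az": 0},
    {"hand": 55, "x": 2, "y": -16, "z": 40, "ax": 0, "ay": 0, "az": 0},
    {"hand": 55, "x": 4, "y": -33, "z": 0, "ax": 0, "ay": 0, "az": 0},
    {"hand": 55, "x": 5, "y": -45, "z": 0, "ax": 0, "ay": 0, "az": 0},
    {"hand": 55, "x": 5, "y": -45, "z": 0, "ax": 0, "ay": 0, "az": 0}
  ]
}}

```text
clock: 20.05
tool_pos: [0.5891, 0.1888, 0.1186]
ee_rot: [0.128, 0.992, 0.0, 0.001]
wrist_force: [0.5, -0.4, -0.3]
grip_width: 0.0643
grasp_force: 33.5
```

{"name": "move_arm", "arguments": {
  "increments": [
    {"hand": 55, "x": 5, "y": -45, "z": 0, "ax": 0, "ay": 0, "az": 0},
    {"hand": 55, "x": 5, "y": -45, "z": 0, "ax": 0, "ay": 0, "az": 0},
    {"hand": 55, "x": 4, "y": -35, "z": 0, "ax": 0, "ay": 0, "az": 0},
    {"hand": 55, "x": 3, "y": -25, "z": 0, "ax": 0, "ay": 0, "az": 0},
    {"hand": 55, "x": 0, "y": 0, "z": 0, "ax": 0, "ay": 0, "az": 0},
    {"hand": 55, "x": 0, "y": 0, "z": 0, "ax": 0, "ay": 0, "az": 0},
    {"hand": 55, "x": 0, "y": 0, "z": 0, "ax": 0, "ay": 0, "az": 0}
  ]
}}

```text
clock: 20.75
tool_pos: [0.6058, 0.0406, 0.1176]
ee_rot: [0.128, 0.992, 0.0, -0.0]
wrist_force: [0.0, -0.2, -0.6]
grip_width: 0.0645
grasp_force: 33.5
```

Run:
```python
from h import *
st();o=ctrl.get_obs();im,d,c=grab('wrist');T=o['tool_pos']
circ(im,d,c,'coaster',T[2]+.0371+.010,T[:2],.033)
```

```text
{'clock': np.float64(20.75), 'tool_pos': array([0.6058, 0.0406, 0.1176]), 'ee_rot': array([ 1.283e-01,  9.917e-01,  2.000e-04, -1.000e-04]), 'joint_pos': array([ 2.5600e-02,  2.0040e-01,  1.8378e+00,  6.0000e-04,  1.1036e+00,
       -1.2882e+00]), 'wrist_force': array([ 0.0184, -0.1642, -0.5829]), 'grip_width': np.float64(0.0645), 'grasp_force': np.float64(33.4637)}
coaster ell ((0.617518961429596, 0.03655072674155235), (0.0404888391494751, 0.06703510880470276), 166.4981231689453) mec 0.6083 0.0388 0.0322 top z 0.165
```

{"name": "move_arm", "arguments": {
  "increments": [
    {"hand": 55, "x": 0.4, "y": -0.8, "z": -25, "ax": 0, "ay": 0, "az": 0},
    {"hand": 55, "x": 0, "y": 0, "z": -25, "ax": 0, "ay": 0, "az": 0},
    {"hand": 55, "x": 0, "y": 0, "z": -20, "ax": 0, "ay": 0, "az": 0},
    {"hand": 55, "x": 0, "y": 0, "z": -11, "ax": 0, "ay": 0, "az": 0},
    {"hand": 55, "x": 0, "y": 0, "z": -5, "ax": 0, "ay": 0, "az": 0},
    {"hand": 55, "x": 0, "y": 0, "z": 0, "ax": 0, "ay": 0, "az": 0},
    {"hand": 55, "x": 0, "y": 0, "z": 0, "ax": 0, "ay": 0, "az": 0},
    {"hand": 55, "x": 0, "y": 0, "z": 0, "ax": 0, "ay": 0, "az": 0}
  ]
}}

```text
clock: 21.6
tool_pos: [0.6077, 0.039, 0.0329]
ee_rot: [0.128, 0.992, 0.0, 0.001]
wrist_force: [0.6, -0.4, -1.2]
grip_width: 0.0649
grasp_force: 33.5
```

Run:
```python
from h import *
st();o=ctrl.get_obs();im,d,c=grab('wrist');T=o['tool_pos']
circ(im,d,c,'coaster',T[2]+.0371+.010,T[:2],.033)
cv2.imwrite('pics/c3.png',im[...,::-1])
```

```text
{'clock': np.float64(21.6), 'tool_pos': array([0.6077, 0.039 , 0.0329]), 'ee_rot': array([1.285e-01, 9.917e-01, 2.000e-04, 1.200e-03]), 'joint_pos': array([ 0.0233,  0.2916,  1.8982, -0.    ,  0.9493, -1.2899]), 'wrist_force': array([ 0.563 , -0.3903, -1.2454]), 'grip_width': np.float64(0.0649), 'grasp_force': np.float64(33.4748)}
coaster ell ((0.6092239022254944, 0.03755800798535347), (0.06401800364255905, 0.06477552652359009), 174.23464965820312) mec 0.611 0.0374 0.0346 top z 0.0803
```

View pics/c3.png

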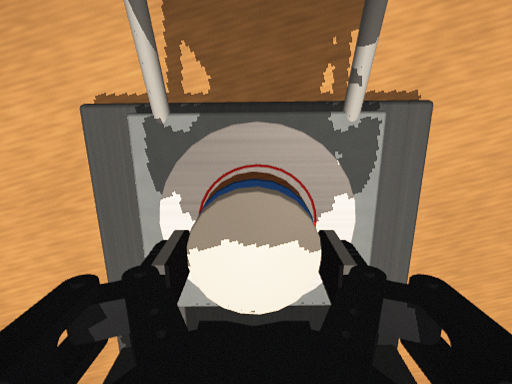

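The picture shows the coaster held at (255,250), just above the block (blue edge at (255,183)) and centred sideways on it.

{"name": "move_arm", "arguments": {
  "increments": [
    {"hand": 55, "x": -1.4, "y": 0.5, "z": -3, "ax": 0, "ay": 0, "az": 0},
    {"hand": 55, "x": 0, "y": 0, "z": -2, "ax": 0, "ay": 0, "az": 0},
    {"hand": 55, "x": 0, "y": 0, "z": -2, "ax": 0, "ay": 0, "az": 0},
    {"hand": 55, "x": 0, "y": 0, "z": 0, "ax": 0, "ay": 0, "az": 0},
    {"hand": 55, "x": 0, "y": 0, "z": 0, "ax": 0, "ay": 0, "az": 0}
  ]
}}

```text
clock: 22.15
tool_pos: [0.6053, 0.0393, 0.0249]
ee_rot: [0.129, 0.992, -0.0, 0.0]
wrist_force: [-0.1, -0.6, 3.4]
grip_width: 0.0644
grasp_force: 33.7
```

{"name": "move_arm", "arguments": {
  "increments": [
    {"hand": 55, "x": 0, "y": 0, "z": -0.7, "ax": 0, "ay": 0, "az": 0},
    {"hand": 55, "x": 0, "y": 0, "z": 0, "ax": 0, "ay": 0, "az": 0},
    {"hand": 55, "x": 0, "y": 0, "z": 0, "ax": 0, "ay": 0, "az": 0}
  ]
}}

```text
clock: 22.45
tool_pos: [0.6056, 0.0392, 0.0249]
ee_rot: [0.129, 0.992, -0.0, 0.001]
wrist_force: [-1.8, -0.7, 6.0]
grip_width: 0.0644
grasp_force: 34.2
```

{"name": "move_arm", "arguments": {
  "increments": [
    {"hand": 55, "x": 0, "y": 0, "z": 0.5, "ax": 0, "ay": 0, "az": 0},
    {"hand": 68, "x": 0, "y": 0, "z": 0, "ax": 0, "ay": 0, "az": 0},
    {"hand": 75, "x": 0, "y": 0, "z": 0, "ax": 0, "ay": 0, "az": 0},
    {"hand": 75, "x": 0, "y": 0, "z": 0, "ax": 0, "ay": 0, "az": 0},
    {"hand": 75, "x": 0, "y": 0, "z": 8, "ax": 0, "ay": 0, "az": 0},
    {"hand": 75, "x": 0, "y": 0, "z": 25, "ax": 0, "ay": 0, "az": 0},
    {"hand": 75, "x": 0, "y": 0, "z": 40, "ax": 0, "ay": 0, "az": 0},
    {"hand": 75, "x": 0, "y": 0, "z": 40, "ax": 0, "ay": 0, "az": 0}
  ]
}}

```text
clock: 23.25
tool_pos: [0.6042, 0.0394, 0.138]
ee_rot: [0.129, 0.992, -0.0, -0.001]
wrist_force: [-0.5, -0.4, -0.4]
grip_width: 0.0748
grasp_force: 0.0
```

{"name": "move_arm", "arguments": {
  "increments": [
    {"hand": 75, "x": 0, "y": 0, "z": 40, "ax": 0, "ay": 0, "az": 0},
    {"hand": 75, "x": 0, "y": 0, "z": 40, "ax": 0, "ay": 0, "az": 0},
    {"hand": 75, "x": 0, "y": 0, "z": 0, "ax": 0, "ay": 0, "az": 0},
    {"hand": 75, "x": 0, "y": 0, "z": 0, "ax": 0, "ay": 0, "az": 0},
    {"hand": 75, "x": 0, "y": 0, "z": 0, "ax": 0, "ay": 0, "az": 0}
  ]
}}

```text
clock: 23.75
tool_pos: [0.6041, 0.0394, 0.2161]
ee_rot: [0.129, 0.992, -0.0, -0.001]
wrist_force: [0.1, 0.3, -0.7]
grip_width: 0.0749
grasp_force: 0.0
```

Run:
```python
from h import *
st();im,d,c=grab('wrist');circ(im,d,c,'coaster',.072,[.607,.039],.033)
```

```text
{'clock': np.float64(23.75), 'tool_pos': array([0.6041, 0.0394, 0.2161]), 'ee_rot': array([ 1.285e-01,  9.917e-01, -2.000e-04, -1.100e-03]), 'joint_pos': array([ 0.024 ,  0.1249,  1.7375,  0.    ,  1.2813, -1.2891]), 'wrist_force': array([ 0.1365,  0.2908, -0.7047]), 'grip_width': np.float64(0.0749), 'grasp_force': np.float64(0.0)}
coaster ell ((0.6069616079330444, 0.03735805302858353), (0.06410422176122665, 0.06460190564393997), 66.98490905761719) mec 0.6069 0.0372 0.033 top z 0.0724
```

{"name": "move_arm", "arguments": {
  "increments": [
    {"hand": 75, "x": -20, "y": -41, "z": 0, "ax": 0, "ay": 0, "az": 0},
    {"hand": 75, "x": -20, "y": -41, "z": 0, "ax": 0, "ay": 0, "az": 0},
    {"hand": 75, "x": -20, "y": -41, "z": 0, "ax": 0, "ay": 0, "az": 0},
    {"hand": 75, "x": -20, "y": -41, "z": 0, "ax": 0, "ay": 0, "az": 0},
    {"hand": 75, "x": -20, "y": -41, "z": 0, "ax": 0, "ay": 0, "az": 0},
    {"hand": 75, "x": -20, "y": -41, "z": 0, "ax": 0, "ay": 0, "az": 0},
    {"hand": 75, "x": -20, "y": -41, "z": 0, "ax": 0, "ay": 0, "az": 0},
    {"hand": 75, "x": -20, "y": -41, "z": 0, "ax": 0, "ay": 0, "az": 0}
  ]
}}

```text
clock: 24.6
tool_pos: [0.443, -0.2893, 0.2153]
ee_rot: [0.129, 0.992, 0.001, -0.001]
wrist_force: [0.6, 1.0, -0.6]
grip_width: 0.0753
grasp_force: 0.0
```

{"name": "move_arm", "arguments": {
  "increments": [
    {"hand": 70, "x": 0, "y": 0, "z": -40, "ax": 0, "ay": 0, "az": 0},
    {"hand": 70, "x": 0, "y": 0, "z": -40, "ax": 0, "ay": 0, "az": 0},
    {"hand": 70, "x": 0, "y": 0, "z": -30, "ax": 0, "ay": 0, "az": 0},
    {"hand": 70, "x": 0, "y": 0, "z": 0, "ax": 0, "ay": 0, "az": 0},
    {"hand": 70, "x": 0, "y": 0, "z": 0, "ax": 0, "ay": 0, "az": 0},
    {"hand": 70, "x": 0, "y": 0, "z": 0, "ax": 0, "ay": 0, "az": 0}
  ]
}}

```text
clock: 25.2
tool_pos: [0.4462, -0.2892, 0.1088]
ee_rot: [0.128, 0.992, -0.001, 0.001]
wrist_force: [-0.1, -0.0, 0.4]
grip_width: 0.0701
grasp_force: 0.0
```

Run:
```python
from h import *
st();o=ctrl.get_obs();im,d,c=grab('wrist');tips(d,c,o);circ(im,d,c,'pad',.024,[.444,-.288],.03)
```

```text
{'clock': np.float64(25.2), 'tool_pos': array([ 0.4462, -0.2892,  0.1088]), 'ee_rot': array([ 1.284e-01,  9.917e-01, -5.000e-04,  1.000e-03]), 'joint_pos': array([-0.6219,  0.0683,  2.0056, -0.    ,  1.0654, -1.9352]), 'wrist_force': array([-0.1445, -0.0243,  0.3878]), 'grip_width': np.float64(0.0701), 'grasp_force': np.float64(0.0)}
finger 1 tip back 0.0408 inner y 0.0335 outer 0.0465 x [-0.011   0.0105]
finger -1 tip back 0.0408 inner y 0.0359 outer 0.0483 x [-0.0108  0.0106]
pad ell ((0.44678691029548645, -0.2869360148906708), (0.05742933601140976, 0.05805601179599762), 77.16378784179688) mec 0.4469 -0.287 0.0296 top z 0.0244
```

{"name": "move_arm", "arguments": {
  "increments": [
    {"hand": 70, "x": 0, "y": 3, "z": -20, "ax": 0, "ay": 0, "az": 0},
    {"hand": 70, "x": 0, "y": 0, "z": -30, "ax": 0, "ay": 0, "az": 0},
    {"hand": 70, "x": 0, "y": 0, "z": -30, "ax": 0, "ay": 0, "az": 0},
    {"hand": 70, "x": 0, "y": 0, "z": -20, "ax": 0, "ay": 0, "az": 0},
    {"hand": 70, "x": 0, "y": 0, "z": 0, "ax": 0, "ay": 0, "az": 0},
    {"hand": 70, "x": 0, "y": 0, "z": 0, "ax": 0, "ay": 0, "az": 0},
    {"hand": 70, "x": 0, "y": 0, "z": 0, "ax": 0, "ay": 0, "az": 0}
  ]
}}

```text
clock: 25.95
tool_pos: [0.447, -0.2869, 0.0097]
ee_rot: [0.128, 0.992, -0.001, 0.002]
wrist_force: [-0.9, 0.4, 0.6]
grip_width: 0.0706
grasp_force: 0.0
```

Run:
```python
from h import *
st();im,d,c=grab('wrist');circ(im,d,c,'pad',.024,[.446,-.287],.03)
```

```text
{'clock': np.float64(25.95), 'tool_pos': array([ 0.447 , -0.2869,  0.0097]), 'ee_rot': array([ 0.1285,  0.9917, -0.001 ,  0.0019]), 'joint_pos': array([-0.6174,  0.1895,  2.0802, -0.    ,  0.8676, -1.9306]), 'wrist_force': array([-0.9487,  0.3828,  0.632 ]), 'grip_width': np.float64(0.0706), 'grasp_force': np.float64(0.0)}
pad ell ((0.44660234451293945, -0.286722332239151), (0.05775371193885803, 0.05927658453583717), 75.29183959960938) mec 0.4466 -0.2866 0.0301 top z 0.0243
```

{"name": "move_arm", "arguments": {
  "increments": [
    {"hand": 70, "x": 0, "y": 0.5, "z": -15, "ax": 0, "ay": 0, "az": 0},
    {"hand": 70, "x": 0, "y": 0, "z": -15, "ax": 0, "ay": 0, "az": 0},
    {"hand": 70, "x": 0, "y": 0, "z": -7, "ax": 0, "ay": 0, "az": 0},
    {"hand": 70, "x": 0, "y": 0, "z": 0, "ax": 0, "ay": 0, "az": 0},
    {"hand": 70, "x": 0, "y": 0, "z": 0, "ax": 0, "ay": 0, "az": 0},
    {"hand": 70, "x": 0, "y": 0, "z": 0, "ax": 0, "ay": 0, "az": 0}
  ]
}}

```text
clock: 26.6
tool_pos: [0.4454, -0.2853, -0.0296]
ee_rot: [0.129, 0.992, -0.0, 0.0]
wrist_force: [1.3, -0.2, 0.3]
grip_width: 0.0699
grasp_force: 0.0
```

{"name": "move_arm", "arguments": {
  "increments": [
    {"hand": 70, "x": 1, "y": 0, "z": -3, "ax": 0, "ay": 0, "az": 0},
    {"hand": 70, "x": 0, "y": 0, "z": 0, "ax": 0, "ay": 0, "az": 0},
    {"hand": 70, "x": 0, "y": 0, "z": 0, "ax": 0, "ay": 0, "az": 0},
    {"hand": 55, "x": 0, "y": 0, "z": 0, "ax": 0, "ay": 0, "az": 0},
    {"hand": 50, "x": 0, "y": 0, "z": 0, "ax": 0, "ay": 0, "az": 0},
    {"hand": 50, "x": 0, "y": 0, "z": 0, "ax": 0, "ay": 0, "az": 0},
    {"hand": 50, "x": 0, "y": 0, "z": 0, "ax": 0, "ay": 0, "az": 0}
  ],
  "force": 45
}}

```text
clock: 27.3
tool_pos: [0.4465, -0.2855, -0.0322]
ee_rot: [0.129, 0.992, -0.0, 0.0]
wrist_force: [-1.7, 1.0, 5.6]
grip_width: 0.0583
grasp_force: 49.2
```

{"name": "move_arm", "arguments": {
  "increments": [
    {"hand": 50, "x": 0, "y": 0, "z": 8, "ax": 0, "ay": 0, "az": 0},
    {"hand": 50, "x": 0, "y": 0, "z": 20, "ax": 0, "ay": 0, "az": 0},
    {"hand": 50, "x": 0, "y": 0, "z": 35, "ax": 0, "ay": 0, "az": 0},
    {"hand": 50, "x": 0, "y": 0, "z": 40, "ax": 0, "ay": 0, "az": 0},
    {"hand": 50, "x": 0, "y": 0, "z": 40, "ax": 0, "ay": 0, "az": 0},
    {"hand": 50, "x": 10, "y": 20, "z": 30, "ax": 0, "ay": 0, "az": 0},
    {"hand": 50, "x": 15, "y": 30, "z": 0, "ax": 0, "ay": 0, "az": 0},
    {"hand": 50, "x": 20, "y": 40, "z": 0, "ax": 0, "ay": 0, "az": 0}
  ]
}}

```text
clock: 28.1
tool_pos: [0.4916, -0.1954, 0.1417]
ee_rot: [0.13, 0.992, -0.001, 0.001]
wrist_force: [-0.4, 0.1, -3.1]
grip_width: 0.0585
grasp_force: 49.5
```

{"name": "move_arm", "arguments": {
  "increments": [
    {"hand": 50, "x": 20, "y": 42, "z": 0, "ax": 0, "ay": 0, "az": 0},
    {"hand": 50, "x": 20, "y": 42, "z": 0, "ax": 0, "ay": 0, "az": 0},
    {"hand": 50, "x": 20, "y": 42, "z": 0, "ax": 0, "ay": 0, "az": 0},
    {"hand": 50, "x": 20, "y": 42, "z": 0, "ax": 0, "ay": 0, "az": 0},
    {"hand": 50, "x": 20, "y": 38, "z": 0, "ax": 0, "ay": 0, "az": 0},
    {"hand": 50, "x": 15, "y": 28, "z": 0, "ax": 0, "ay": 0, "az": 0},
    {"hand": 50, "x": 0, "y": 0, "z": 0, "ax": 0, "ay": 0, "az": 0},
    {"hand": 50, "x": 0, "y": 0, "z": 0, "ax": 0, "ay": 0, "az": 0}
  ]
}}

```text
clock: 28.9
tool_pos: [0.605, 0.0395, 0.1391]
ee_rot: [0.128, 0.992, -0.0, -0.001]
wrist_force: [0.3, -0.7, -2.9]
grip_width: 0.0588
grasp_force: 49.7
```

{"name": "move_arm", "arguments": {
  "increments": [
    {"hand": 50, "x": 0, "y": 0, "z": -25, "ax": 0, "ay": 0, "az": 0},
    {"hand": 50, "x": 0, "y": 0, "z": -25, "ax": 0, "ay": 0, "az": 0},
    {"hand": 50, "x": 0, "y": 0, "z": -18, "ax": 0, "ay": 0, "az": 0},
    {"hand": 50, "x": 0, "y": 0, "z": 0, "ax": 0, "ay": 0, "az": 0},
    {"hand": 50, "x": 0, "y": 0, "z": 0, "ax": 0, "ay": 0, "az": 0},
    {"hand": 50, "x": 0, "y": 0, "z": 0, "ax": 0, "ay": 0, "az": 0}
  ]
}}

```text
clock: 29.5
tool_pos: [0.607, 0.0382, 0.0737]
ee_rot: [0.129, 0.992, 0.0, 0.001]
wrist_force: [0.1, 0.1, -2.2]
grip_width: 0.0583
grasp_force: 49.6
```

Run:
```python
from h import *
st();o=ctrl.get_obs();im,d,c=grab('wrist');T=o['tool_pos']
circ(im,d,c,'pad',T[2]+.0322+.024,T[:2],.03)
```

```text
{'clock': np.float64(29.5), 'tool_pos': array([0.607 , 0.0382, 0.0737]), 'ee_rot': array([1.290e-01, 9.916e-01, 1.000e-04, 1.100e-03]), 'joint_pos': array([ 2.2000e-02,  2.4420e-01,  1.8728e+00, -1.0000e-04,  1.0225e+00,
       -1.2901e+00]), 'wrist_force': array([ 0.1235,  0.1277, -2.1552]), 'grip_width': np.float64(0.0583), 'grasp_force': np.float64(49.5976)}
pad ell ((0.6073145866394043, 0.03701286017894745), (0.059201326221227646, 0.0603783018887043), 78.17420959472656) mec 0.6059 0.0372 0.0319 top z 0.1302
```

{"name": "move_arm", "arguments": {
  "increments": [
    {"hand": 50, "x": 0.3, "y": 0.5, "z": -12, "ax": 0, "ay": 0, "az": 0},
    {"hand": 50, "x": 0, "y": 0, "z": -10, "ax": 0, "ay": 0, "az": 0},
    {"hand": 50, "x": 0, "y": 0, "z": -5, "ax": 0, "ay": 0, "az": 0},
    {"hand": 50, "x": 0, "y": 0, "z": 0, "ax": 0, "ay": 0, "az": 0},
    {"hand": 50, "x": 0, "y": 0, "z": 0, "ax": 0, "ay": 0, "az": 0},
    {"hand": 50, "x": 0, "y": 0, "z": 0, "ax": 0, "ay": 0, "az": 0}
  ]
}}

```text
clock: 30.15
tool_pos: [0.6067, 0.0395, 0.0455]
ee_rot: [0.128, 0.992, 0.0, 0.0]
wrist_force: [-0.8, -0.3, -2.8]
grip_width: 0.0586
grasp_force: 49.7
```

Run:
```python
from h import *
st();o=ctrl.get_obs();im,d,c=grab('wrist');T=o['tool_pos']
circ(im,d,c,'pad',T[2]+.0322+.024,T[:2],.03)
```

```text
{'clock': np.float64(30.15), 'tool_pos': array([0.6067, 0.0395, 0.0455]), 'ee_rot': array([1.285e-01, 9.917e-01, 0.000e+00, 2.000e-04]), 'joint_pos': array([ 0.024 ,  0.2763,  1.891 , -0.    ,  0.9738, -1.2891]), 'wrist_force': array([-0.7608, -0.2668, -2.7669]), 'grip_width': np.float64(0.0586), 'grasp_force': np.float64(49.7091)}
pad ell ((0.6071682572364807, 0.03817105293273926), (0.0582636296749115, 0.06044146046042442), 76.48829650878906) mec 0.6069 0.0379 0.0307 top z 0.1019
```

Pad at (0.6072, 0.0382) against the coaster at (0.607, 0.0374). I'll lower it to contact.

{"name": "move_arm", "arguments": {
  "increments": [
    {"hand": 50, "x": 0, "y": -0.6, "z": -3, "ax": 0, "ay": 0, "az": 0},
    {"hand": 50, "x": 0, "y": 0, "z": -2, "ax": 0, "ay": 0, "az": 0},
    {"hand": 50, "x": 0, "y": 0, "z": 0, "ax": 0, "ay": 0, "az": 0},
    {"hand": 50, "x": 0, "y": 0, "z": 0, "ax": 0, "ay": 0, "az": 0},
    {"hand": 50, "x": 0, "y": 0, "z": 0, "ax": 0, "ay": 0, "az": 0}
  ]
}}

```text
clock: 30.7
tool_pos: [0.6064, 0.0388, 0.0403]
ee_rot: [0.129, 0.992, -0.0, -0.0]
wrist_force: [0.9, -0.9, -3.8]
grip_width: 0.0586
grasp_force: 49.9
```

{"name": "move_arm", "arguments": {
  "increments": [
    {"hand": 50, "x": 0, "y": 0, "z": -0.7, "ax": 0, "ay": 0, "az": 0},
    {"hand": 50, "x": 0, "y": 0, "z": 0, "ax": 0, "ay": 0, "az": 0},
    {"hand": 50, "x": 0, "y": 0, "z": 0, "ax": 0, "ay": 0, "az": 0}
  ]
}}

```text
clock: 31.0
tool_pos: [0.6066, 0.0388, 0.0399]
ee_rot: [0.129, 0.992, 0.0, 0.0]
wrist_force: [-0.1, -0.1, -0.5]
grip_width: 0.0584
grasp_force: 50.0
```

Just touching; 0.5 mm more, then check.

{"name": "move_arm", "arguments": {
  "increments": [
    {"hand": 50, "x": 0, "y": 0, "z": -0.5, "ax": 0, "ay": 0, "az": 0},
    {"hand": 50, "x": 0, "y": 0, "z": 0, "ax": 0, "ay": 0, "az": 0},
    {"hand": 50, "x": 0, "y": 0, "z": 0, "ax": 0, "ay": 0, "az": 0}
  ]
}}

```text
clock: 31.3
tool_pos: [0.6067, 0.0388, 0.0398]
ee_rot: [0.129, 0.992, 0.0, 0.0]
wrist_force: [-2.9, -0.2, 5.4]
grip_width: 0.0581
grasp_force: 50.3
```

{"name": "move_arm", "arguments": {
  "increments": [
    {"hand": 60, "x": 0, "y": 0, "z": 0, "ax": 0, "ay": 0, "az": 0},
    {"hand": 70, "x": 0, "y": 0, "z": 0, "ax": 0, "ay": 0, "az": 0},
    {"hand": 70, "x": 0, "y": 0, "z": 0, "ax": 0, "ay": 0, "az": 0},
    {"hand": 70, "x": 0, "y": 0, "z": 0, "ax": 0, "ay": 0, "az": 0},
    {"hand": 70, "x": 0, "y": 0, "z": 8, "ax": 0, "ay": 0, "az": 0},
    {"hand": 70, "x": 0, "y": 0, "z": 25, "ax": 0, "ay": 0, "az": 0},
    {"hand": 70, "x": 0, "y": 0, "z": 40, "ax": 0, "ay": 0, "az": 0},
    {"hand": 70, "x": 0, "y": 0, "z": 40, "ax": 0, "ay": 0, "az": 0}
  ]
}}

```text
clock: 32.1
tool_pos: [0.6057, 0.0388, 0.153]
ee_rot: [0.129, 0.992, -0.0, -0.001]
wrist_force: [1.2, -0.1, 0.6]
grip_width: 0.0701
grasp_force: 0.0
```

{"name": "move_arm", "arguments": {
  "increments": [
    {"hand": 70, "x": 0, "y": 0, "z": 40, "ax": 0, "ay": 0, "az": 0},
    {"hand": 70, "x": 0, "y": 0, "z": 40, "ax": 0, "ay": 0, "az": 0},
    {"hand": 70, "x": 0, "y": 0, "z": 20, "ax": 0, "ay": 0, "az": 0},
    {"hand": 70, "x": 0, "y": 0, "z": 0, "ax": 0, "ay": 0, "az": 0},
    {"hand": 70, "x": 0, "y": 0, "z": 0, "ax": 0, "ay": 0, "az": 0},
    {"hand": 70, "x": 0, "y": 0, "z": 0, "ax": 0, "ay": 0, "az": 0}
  ]
}}

```text
clock: 32.7
tool_pos: [0.6052, 0.0387, 0.2501]
ee_rot: [0.129, 0.992, -0.0, -0.002]
wrist_force: [0.5, 0.5, 0.2]
grip_width: 0.0703
grasp_force: 0.0
```

Run:
```python
from h import *
st();im,d,c=grab('wrist');circ(im,d,c,'pad',.096,[.607,.038],.03)
cv2.imwrite('pics/f.png',im[...,::-1])
```

```text
{'clock': np.float64(32.7), 'tool_pos': array([0.6052, 0.0387, 0.2501]), 'ee_rot': array([ 1.286e-01,  9.917e-01, -2.000e-04, -1.600e-03]), 'joint_pos': array([ 0.0229,  0.1102,  1.6916, -0.    ,  1.3429, -1.2901]), 'wrist_force': array([0.4618, 0.5233, 0.2383]), 'grip_width': np.float64(0.0703), 'grasp_force': np.float64(0.0)}
pad ell ((0.6075637340545654, 0.03726605698466301), (0.05687328055500984, 0.057480089366436005), 84.07179260253906) mec 0.6075 0.0372 0.0295 top z 0.0964
```

View pics/f.png

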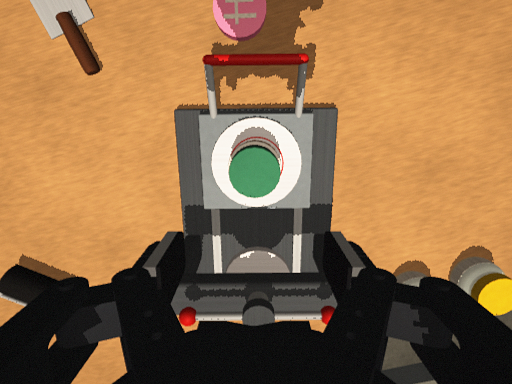

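The picture shows the green pad at (255,172) on top of the centred stack on the plate, with the bed still out (bar at (255,60)).

```bash
python3 -c "
from bench import ctrl; print(ctrl.finish_job())"
```

```text
the job is handed in; nothing more can be done
None
```

The job is handed in at about 33 s. The bed is out at its stop, and the block, coaster and pad are stacked on the plate, each about 2 mm or less off centre by camera measurement.

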